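# Turn the display cases window-out and lock the rack

### The arm

A 6-joint arm with a two-finger parallel gripper is mounted at the origin on the work surface. World frame = base frame: x ahead of the robot, y to its left, z up, the work surface at z = 0. Lengths are in mm, angles in rad, forces in N, time in s.
With the tool pointing down it reaches from about 300 to 775 mm from the base axis. Payload 14.6 kg.
Tool frame: the origin (TCP) lies at the very end of the fingers, on their centre line; the grasp point (between the pads) lies 19 mm behind it; z points along the fingers, y is the line along which they close (so a half turn about z gives the same grasp; the last joint's range is limited). The gripper opens to 94 mm and grips with 3 to 60 N. Pads are 16 mm wide; open, the fingers measure 119 mm over their backs; the gripper's body (75 mm by 177 mm) begins 78 mm behind the grasp point.
Start: joints at [1.11, 0.3, 1.521, -0, 1.321, -0.067], TCP at [211.032, 507.893, 205.446] pointing down, gripper open.
Joint ranges: [-3.03, 3.03], [-0.79, 2.21], [0.23, 2.52], [-1.04, 4.18], [0, 3.07], [-2.55, 2.55]. Speed limits (rad/s): [2.22, 2.22, 2.57, 3.14, 3.14, 3.14].

### API

Orientations are given as [roll, pitch, yaw] about the fixed x, y, z axes, in that order (R = Rz(yaw) Ry(pitch) Rx(roll)).
In Python, from cell import manip, camera, get_calibration gives the robot as it stands.
- The arm moves only by the tool arm_command, never from a script. Its argument "targets" is a list of rows, each an object of numbers: "hand": the opening, from -1 (shut) to 1 (fully open), so that 0 is half open; "x", "y", "z": the shift along the tool's x, y, z in m; "yaw": the turn about the tool's z in rad. In form: [{"hand": .., "x": .., "y": .., "z": .., "yaw": ..}, ...]. A call has 1 to 10 rows; each row shifts and turns the commanded pose from where the row before left it, along the tool's axes as they then stand; what a row does not reach is not made up. A row lasts 1/10 s, in which the tool goes at most 50 mm and 8.59 degrees, less where a joint would pass 70% of its speed; a pose out of reach is approached as far as the arm can. A call is refused whole if a number of a shift passes 0.05 or a number of a turn 0.15, either way. A call with a gripper value outside its range is refused whole. The fingers move at their own pace and stop on an object; "newtons" is the grip in N (left out, the last holds). Time passes only in rows, so rows that do not move let the fingers close. It gives the time, the measured TCP pose, the force, the opening and the grip force at its end, in the units of the state.
- manip.read_state(): the state, without advancing time (a new reading comes with each control period).
- camera(name): name is "side" or "top" or "wrist"; returns the picture (420x560x3 uint8, red, green, blue); there is no depth.
- get_calibration(name): a dict with "K" (3x3 intrinsics, pixels), "dist_coeffs" ([k1, k2, p1, p2, k3] as OpenCV has them; the pictures are not rectified), "cam_to_world" (4x4, takes a point from camera to world coordinates). Camera axes: x right, y up, looking along -z (the intrinsics and any distortion apply to the point x, -y, -z); pixel columns grow to the right and rows downward; lengths in mm; the calibration is good to about 2 mm. A picture is of the moment at which its call begins: read the wrist's pose just before it. get_calibration takes no time and is no camera call; for the wrist camera it gives the pose at the moment of the call.
- manip.sign_off(): hands the job in; it is judged then, once.
The state is a dict: "clock": time; "joints": joint angles; "qd": joint speeds; "effort": joint torques, N m; "eef_pos": TCP position; "eef_rot": TCP orientation; "wrist_force": force on the tool from outside, world axes, zero at the start; "moment": the same for the moment, N m; "finger_gap": finger opening in mm; "finger_force": force on a finger pad.
Only numpy, scipy, OpenCV 4.12 (cv2) and the standard library are available. Lean on these libraries where they do the work, as an engineer would, in place of code of your own. Each camera call takes 0.05 s, during which the arm holds its last target. There are 200 camera calls.

### The job

The display cases in the slanted rack were filled from behind and lean there lid out: lift the hooked bar over its bump and slide it open, then turn every case over so that its window looks out, pinching lid and tray together so that it never comes open, and set it back down in the rack with the hinged edge on the ledge. Then slide the bar back over the bump to where it was, and press the wooden stop block down flush into the free end of the bar's channel. Leave everything else on the sideboard where it is.

Things in the scene. Friction and masses are not known exactly. Their poses are not given: they have to be found in the camera images.
- case1: Flat hinged display case 90 (x) x 64 (y) x 30 (z) mm, 0.15 kg; None from the start = absent. Dark tray (18 thick) below, window with white medallion on its underside; pale lid (12) on top. Origin: centre of the window face. z: window to lid; x: to the hinged edge (x = +45), which is the lower edge in the rack. Starts leaning in the rack lid out, window against the face.
- case1_mid (a point): Middle of closed case 1 (0, 0, 15 mm in its frame), case axes. In the rack the case's free edge (x = -45 mm) is uppermost and its top 38 mm stand clear above the rack's face, so lid and tray can be pinched together there, front and back.
- case1_lid (a joint): Lid hinge angle of case 1, rad: 0 shut, up to 1.9 open. No catch or spring: the lid falls open by its own weight if the case is turned unpinched.
- case2: Flat hinged display case 90 (x) x 64 (y) x 30 (z) mm, 0.15 kg; None from the start = absent. Dark tray (18 thick) below, window with white medallion on its underside; pale lid (12) on top. Origin: centre of the window face. z: window to lid; x: to the hinged edge (x = +45), which is the lower edge in the rack. Starts leaning in the rack lid out, window against the face.
- case2_mid (a point): Middle of closed case 2 (0, 0, 15 mm in its frame), case axes. In the rack the case's free edge (x = -45 mm) is uppermost and its top 38 mm stand clear above the rack's face, so lid and tray can be pinched together there, front and back.
- case2_lid (a joint): Lid hinge angle of case 2, rad: 0 shut, up to 1.9 open. No catch or spring: the lid falls open by its own weight if the case is turned unpinched.
- case3: Flat hinged display case 90 (x) x 64 (y) x 30 (z) mm, 0.15 kg; None from the start = absent. Dark tray (18 thick) below, window with white medallion on its underside; pale lid (12) on top. Origin: centre of the window face. z: window to lid; x: to the hinged edge (x = +45), which is the lower edge in the rack. Starts leaning in the rack lid out, window against the face.
- case3_mid (a point): Middle of closed case 3 (0, 0, 15 mm in its frame), case axes. In the rack the case's free edge (x = -45 mm) is uppermost and its top 38 mm stand clear above the rack's face, so lid and tray can be pinched together there, front and back.
- case3_lid (a joint): Lid hinge angle of case 3, rad: 0 shut, up to 1.9 open. No catch or spring: the lid falls open by its own weight if the case is turned unpinched.
- rack: Fixed wooden rack, base 170 x 294 mm; origin on the table, z up, x the way the cases look (to the robot's right), y along the row. Frame in mm: face leans back 40 deg, up-face (-0.643, 0, 0.766), outward normal (0.766, 0, 0.643), 52 long up the slope. Ledge square to it, 34 deep, lip 4 high. Three bays 83 wide at y = -88, 0, 88, dividers 22 high.
- bay2 (a point): Corner of face and ledge in the middle of the middle bay (rack frame x = 42, y = 0, z = 30 mm); rack axes. A seated case's middle lies 45 mm up the face and 15 mm out from it, i.e. (-17.4, any, 44.1) mm from here, either way round.
- bar: Loose aluminium bar in the rack's channel, 220 (y) x 24 x 20 mm tall, 0.3 kg; origin: middle of underside, rack axes. Hooks at y = -88, 0, 88 mm rise 94 mm above its underside, reach to x = 59 and, locked (rack -63, 0, 30), stand over the cases' top edges. Notches 14 mm wide in its underside at y = 60 and 16 drop over the bump. Starts locked; open = 44 mm further to rack +y, down again.
- bar_grip (a point): Upper part of the bar's upright wooden grip tab (14 mm thick along y, 18 mm along x), at bar (0, 44, 54) mm; the tab's top is 12 mm above this point, its foot (bar's top) 34 mm below. Bar axes.
- bump (a point): Top of the fixed steel bump (8 mm long along y, 7 mm high) across the floor of the bar's channel, at rack (-63, 60, 37) mm, rack axes. Lift the bar over 7 mm (12 to 15 is good) to slide. Channel: along y, open above, 28 wide inside, floor z = 30, wall tops z = 54, inside ends y = -113 and 155.
- block: Loose pale wooden stop block, 24 (x) x 38 (y) x 24 (z) mm, 30 g, lying on the table to the robot's right. Origin: centre of its underside.
- block_mid (a point): Centre of the stop block; block axes.
- recess (a point): Centre of the mouth of the channel's free +y end, level with the wall tops: rack (-63, 132, 54) mm, rack axes. With the bar locked it is free over 28 mm (x) by about 45 mm (y, from 110 to 155) and 24 mm deep: the block lies in it flush with the wall tops, its 38 mm length along y, and stops the bar sliding.
- candy_dish: Green glass bowl, 110 mm across, 45 high, a bystander to be left alone; origin on its underside.
- saucer2: White ceramic saucer, 100 mm across, 16 high, a bystander to be left alone; origin on its underside.
- saucer3: White ceramic saucer, 100 mm across, 16 high, a bystander to be left alone; origin on its underside.
- mould: Dark wooden biscuit mould, 200 x 60 x 22 mm with its handle, which runs to its -x (x from -120 to 80 mm), a bystander to be left alone; origin on its underside.
- tin: Closed aluminium biscuit tin, fixed, 154 x 204 x 112 mm, a bystander; origin centre of underside.
Mind the look-alikes: they are no part of the job. Leave any yellow look-alike of the bar alone.

How it is judged (in metres and radians):
On the way, in this order (a step that is already met when the one before it is completed fails the run):
1. the bar is slid open and dropped over the bump (y of bar in the frame of rack between 0.038 and 0.05 m and z of bar in the frame of rack below 0.0335 m and x of bar in the frame of rack between -0.069 and -0.057 m and angle between the y axis of bar and the y axis of rack, either way round below 0.06 rad), for 0.2 s.
2. every case present is seated in the rack, window out, lid shut (x of case1_mid in the frame of rack between 0.0166 and 0.0346 m and z of case1_mid in the frame of rack between 0.0661 and 0.0821 m and y of case1_mid in the frame of rack between -0.115 and 0.115 m and angle between case1's own z axis and vertical between 2.09 and 2.44 rad and angle between each of case1, case2, case3's own x axis and vertical above 2.27 rad and angle between the y axis of each of case1, case2, case3 and the y axis of rack, either way round below 0.17 rad and value of joint each of case1_lid, case2_lid, case3_lid below 0.12 rad and linear speed of each of case1, case2, case3 below 0.03 m/s and x of case2_mid in the frame of rack between 0.0166 and 0.0346 m and z of case2_mid in the frame of rack between 0.0661 and 0.0821 m and y of case2_mid in the frame of rack between -0.115 and 0.115 m and angle between case2's own z axis and vertical between 2.09 and 2.44 rad and x of case3_mid in the frame of rack between 0.0166 and 0.0346 m and z of case3_mid in the frame of rack between 0.0661 and 0.0821 m and y of case3_mid in the frame of rack between -0.115 and 0.115 m and angle between case3's own z axis and vertical between 2.09 and 2.44 rad), for 0.2 s.
3. the bar is back in its locked place, down over the bump (y of bar in the frame of rack between -0.006 and 0.006 m and z of bar in the frame of rack below 0.0335 m and x of bar in the frame of rack between -0.069 and -0.057 m and angle between the y axis of bar and the y axis of rack, either way round below 0.06 rad), for 0.2 s.
At the end, for the whole second after the job is handed in: Each case present is seated in the rack window out, hinged edge down (within 8 mm, about 10 deg), lid shut within 0.12 rad; bar locked (within 6 mm, up at most 3.5 mm); block lengthwise in the channel end, top within 2.5 mm above or 3 mm below the wall tops; all at rest (all of step 2 and all of step 3 and x of block_mid in the frame of rack between -0.068 and -0.058 m and y of block_mid in the frame of rack between 0.124 and 0.141 m and z of block_mid in the frame of rack between 0.039 and 0.0445 m and angle between the y axis of block and the y axis of rack, either way round below 0.15 rad and linear speed of block below 0.03 m/s); the robot touches nothing.
It fails at once if the lid of any case comes open (more than 0.3 rad) (value of joint any of case1_lid, case2_lid, case3_lid above 0.3 rad).
It fails at once if the candy dish, a saucer or the mould is pushed more than 30 mm (distance of any of candy_dish, saucer2, saucer3, mould from where it was at the start of the episode above 0.03 m).
Of case1, case2, case3 only 2 to 3 are there at a start; the rules pass over those that are not, and their reading is None.
At some moment in a run one of block may be knocked a few centimetres aside while the robot is not near it.
It also fails if it takes over 200 s, if anything falls off the work surface, if the arm or the gripper's body presses on something with over 40 N, if the wrist force passes 120 N, or if a joint passes its speed limit or range.

## Working session

There is one attempt and no reset: what is moved stays moved. The work goes in short steps, Python scripts to look and compute and a tool call to move; the robot and the scene stay as the last step left them, time stands still between calls to the robot, and variables do not carry over. Pictures are saved under pics/ and viewed, at most 14 in all, crops included, and the job is handed in when it is done.

Besides the shell and the picture viewer there is one more tool, called in YAML: its name, and indented under it one key for each argument. arm_command: Moves the arm, as the interface text tells. Its arguments: {"type":"object","properties":{"targets":{"type":"array"},"newtons":{"type":"number"}},"required":["targets"]}

```bash
ls; mkdir -p pics; python3 - <<'E'
from cell import manip,camera,get_calibration
import cv2,numpy as np
print(manip.read_state())
for n in("side","top","wrist"):
    c=get_calibration(n);print(n,np.round(c["K"],1).tolist(),c["dist_coeffs"],np.round(c["cam_to_world"],3).tolist())
    im=camera(n);np.save(f"pics/{n}0.npy",im);cv2.imwrite(f"pics/{n}0.png",im[:,:,::-1])
E
```

```text
pics
{'clock': 0.0, 'joints': array([ 1.11041976e+00,  3.00484131e-01,  1.52156024e+00,  6.73840706e-06,
        1.32067416e+00, -6.66231600e-02]), 'qd': array([ 0.00079858, -0.00041454,  0.00103915,  0.00051767,  0.00078672,
       -0.00158309]), 'effort': array([-2.13575629e-03, -5.31803477e+01, -3.52739561e+01,  7.07559334e-02,
        2.43383349e-02, -8.02764430e-05]), 'eef_pos': array([210.91413164, 507.68396926, 204.88799044]), 'eef_rot': array([-3.14046971e+00, -8.14665988e-05,  2.74783752e+00]), 'wrist_force': array([-0.46979443,  0.26717904, -0.85832437]), 'moment': array([-0.00458409, -0.00018694,  0.02587915]), 'finger_force': 0.0, 'finger_gap': 94.07952344330607}
side [[398.3, 0.0, 283.0], [0.0, 398.3, 210.6], [0.0, 0.0, 1.0]] [0.00718492 0.         0.         0.         0.        ] [[0.76, 0.472, -0.447, 27.465], [-0.65, 0.534, -0.541, -539.605], [-0.016, 0.702, 0.712, 795.884], [0.0, 0.0, 0.0, 1.0]]
top [[443.0, 0.0, 290.4], [0.0, 443.0, 205.9], [0.0, 0.0, 1.0]] [0.01563241 0.         0.         0.         0.        ] [[-0.014, 0.993, -0.121, 302.595], [-1.0, -0.014, 0.007, 20.589], [0.005, 0.121, 0.993, 1404.947], [0.0, 0.0, 0.0, 1.0]]
wrist [[323.4, 0.0, 280.5], [0.0, 323.4, 212.7], [0.0, 0.0, 1.0]] [0.00687124 0.         0.         0.         0.        ] [[0.384, -0.888, -0.253, 137.552], [0.923, 0.369, 0.106, 538.567], [-0.0, -0.274, 0.962, 384.334], [0.0, 0.0, 0.0, 1.0]]
```

View pics/top0.png

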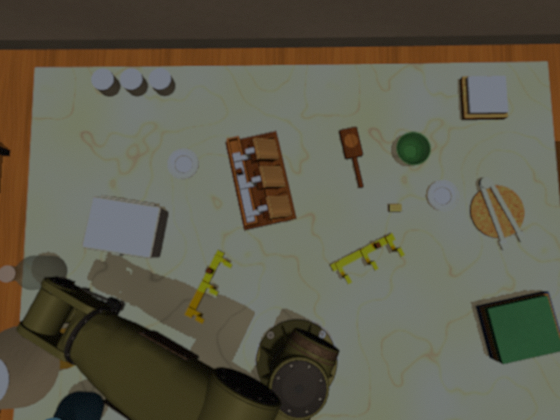

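View pics/side0.png

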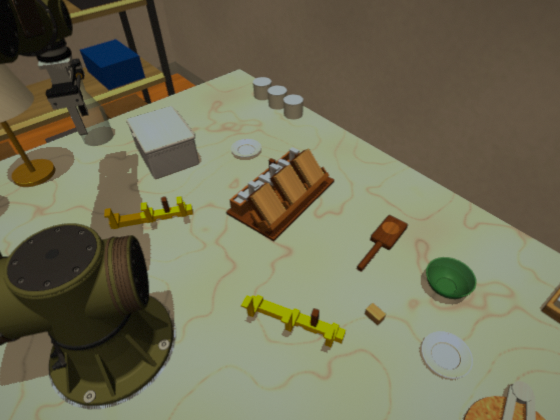

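Top view: the rack with three cases at (262,180), pointing to image right, with its bar on the left side. The block is at (395,208), two yellow look-alike bars at (210,285) and (368,258), and the bystanders are around them. The side view agrees.

```bash
cat > h.py <<'E'
import numpy as np,cv2
from cell import manip,camera,get_calibration
def rays(n,uv,c=None):
    c=c or get_calibration(n);T=np.array(c["cam_to_world"])
    p=cv2.undistortPoints(np.array(uv,float).reshape(-1,1,2),np.array(c["K"]),np.array(c["dist_coeffs"]))[:,0]
    d=np.c_[p[:,0],-p[:,1],-np.ones(len(p))]@T[:3,:3].T
    return T[:3,3],d
def onz(n,uv,z,c=None):
    o,d=rays(n,uv,c);return o+d*((z-o[2])/d[:,2])[:,None]
def proj(n,P,c=None):
    c=c or get_calibration(n);T=np.array(c["cam_to_world"])
    q=(np.array(P,float).reshape(-1,3)-T[:3,3])@T[:3,:3]
    q=np.c_[q[:,0],-q[:,1],-q[:,2]]
    return cv2.projectPoints(q,np.zeros(3),np.zeros(3),np.array(c["K"]),np.array(c["dist_coeffs"]))[0][:,0]
def tri(n1,uv1,n2,uv2):
    o1,d1=rays(n1,[uv1]);o2,d2=rays(n2,[uv2]);A=np.c_[d1[0],-d2[0]]
    s=np.linalg.lstsq(A,o2-o1,rcond=None)[0];a=o1+s[0]*d1[0];b=o2+s[1]*d2[0];return (a+b)/2,np.linalg.norm(a-b)
E
python3 - <<'E'
from h import *
t=np.load("pics/top0.npy")[120:240,215:315];s=np.load("pics/side0.npy")[140:245,220:340]
a=cv2.resize(t,None,fx=3.9,fy=3.9,interpolation=cv2.INTER_CUBIC);b=cv2.resize(s,None,fx=3.3,fy=3.3,interpolation=cv2.INTER_CUBIC)
o=np.zeros((470,390+396,3),np.uint8);o[:a.shape[0],:390]=a[:470];o[:b.shape[0],390:390+b.shape[1]]=b[:470]
cv2.imwrite("pics/crop0.png",cv2.convertScaleAbs(o[:,:,::-1],alpha=1.5))
print(onz("top",[[260,180],[395,208]],[20,24][0]))
E
```

```text
[[ 554.88221315  106.16961844   20.        ]
 [ 459.62387591 -318.27024461   20.        ]]
```

View pics/crop0.png

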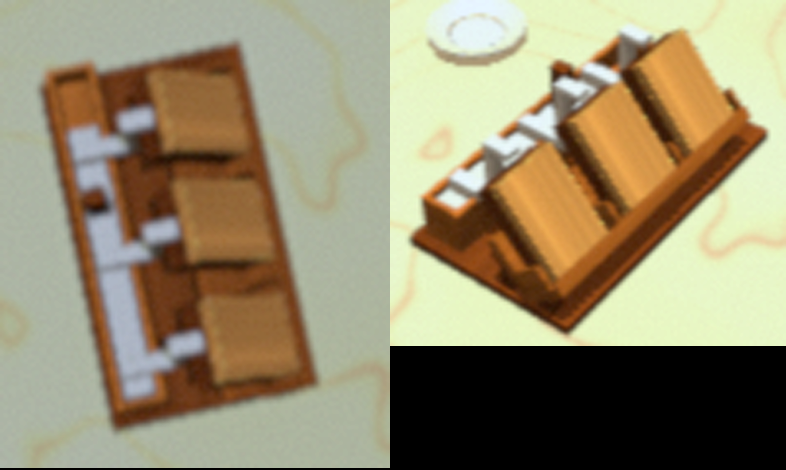

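Crop: the base's near-right corner in the top view is at about (296,218), its far-right corner at (276.5,131) and its near-left corner at (244.5,230). The channel's free end is at top left, and the brown grip tab is at about (239,171).

```bash
python3 - <<'E'
from h import *
P=onz("top",[[276.5,130.8],[296,218],[244.5,229.7]],8);print(P.round(1))
yv=P[0]-P[1];xv=P[1]-P[2];print(np.linalg.norm(yv),np.linalg.norm(xv),np.degrees(np.arctan2(-yv[0]*0-0,1)))
a=np.arctan2(-yv[0],yv[1]);b=np.arctan2(xv[1],xv[0]);print("yaw",a,b);o=(P[0]+P[2])/2;print(o)
for th in (a,):
  R=np.array([[np.cos(th),-np.sin(th)],[np.sin(th),np.cos(th)]])
  for n,q in dict(grip=(-63,44),recess=(-63,132),bay2=(42,0)).items(): print(n,o[:2]+R@q)
# tab via two views, corners
print(tri("top",(215+95/3.9,120+200/3.9),"side",(220+(562-390)/3.3,140+68/3.3)))
s=manip.read_state();print(s["joints"][5],s["eef_rot"])
T=get_calibration("wrist")["cam_to_world"];print("cam rel tcp",(np.array(T)[:3,3]-s["eef_pos"]))
E
```

```text
[[718.1  52.4   8. ]
 [433.5  -6.3   8. ]
 [398.7 156.7   8. ]]
290.6640000249666 166.68537155275644 -0.0
yaw -1.3674942422786103 -1.3606609444874067
[558.40954131 104.58190812   8.        ]
grip [588.7833869  175.16823473]
recess [674.97104564 192.93583113]
bay2 [566.8895305   63.44688918]
(array([570.04090116, 162.05115688,  96.840089  ]), np.float64(4.179965194976289))
-0.0665979016730562 [-3.14076858e+00 -6.48184503e-05  2.74780290e+00]
cam rel tcp [-73.39088177  30.83285833 179.38107811]
```

arm_command:
  targets:
    - {"hand":1,"x":0,"y":0,"z":-0.01,"yaw":0.139}
    - {"hand":1,"x":0,"y":0,"z":-0.01,"yaw":0.139}
    - {"hand":1,"x":0,"y":0,"z":-0.01,"yaw":0.139}
    - {"hand":1,"x":0,"y":0,"z":-0.01,"yaw":0.139}
    - {"hand":1,"x":0,"y":0,"z":0,"yaw":0.139}
    - {"hand":1,"x":0,"y":0,"z":0,"yaw":0.139}
    - {"hand":1,"x":0,"y":0,"z":0,"yaw":0.136}

```text
clock: 0.85
eef_pos: [211.0, 507.8, 245.2]
eef_rot: [-3.141, 0.0, 1.772]
wrist_force: [0.0, -0.2, -0.0]
finger_gap: 94.1
finger_force: 0.0
```

arm_command:
  targets:
    - {"hand":1,"x":-0.034,"y":0.025,"z":0,"yaw":0}
    - {"hand":1,"x":-0.034,"y":0.025,"z":0,"yaw":0}
    - {"hand":1,"x":-0.034,"y":0.025,"z":0,"yaw":0}
    - {"hand":1,"x":-0.034,"y":0.025,"z":0,"yaw":0}
    - {"hand":1,"x":-0.034,"y":0.025,"z":0,"yaw":0}
    - {"hand":1,"x":-0.034,"y":0.025,"z":0,"yaw":0}
    - {"hand":1,"x":-0.034,"y":0.025,"z":0,"yaw":0}
    - {"hand":1,"x":-0.034,"y":0.025,"z":0,"yaw":0}
    - {"hand":1,"x":-0.034,"y":0.025,"z":0,"yaw":0}
    - {"hand":1,"x":-0.034,"y":0.025,"z":0,"yaw":0}

```text
clock: 1.85
eef_pos: [526.6, 225.1, 245.3]
eef_rot: [-3.141, 0.0, 1.778]
wrist_force: [-0.2, 0.8, -0.6]
finger_gap: 94.4
finger_force: 0.0
```

arm_command:
  targets:
    - {"hand":1,"x":-0.033,"y":0.023,"z":0,"yaw":0}
    - {"hand":1,"x":-0.033,"y":0.024,"z":0,"yaw":0}
    - {"hand":0,"x":0,"y":0,"z":0,"yaw":0}
    - {"hand":-0.3,"x":0,"y":0,"z":0,"yaw":0}
    - {"hand":-0.3,"x":0,"y":0,"z":0,"yaw":0}

```text
clock: 2.35
eef_pos: [584.5, 172.4, 245.4]
eef_rot: [-3.141, -0.0, 1.779]
wrist_force: [0.4, -0.0, 0.4]
finger_gap: 73.3
finger_force: 0.0
```

```bash
python3 - <<'E'
from h import *
s=manip.read_state();print(s["eef_pos"],s["eef_rot"],s["joints"][5],s["clock"])
c=get_calibration("wrist");im=camera("wrist");np.save("pics/w1.npy",im);cv2.imwrite("pics/w1.png",cv2.convertScaleAbs(im[:,:,::-1],alpha=1.4));np.save("pics/w1c.npy",c,allow_pickle=True)
print(onz("top",[[215+95/3.9,120+200/3.9]],96))
o=np.array([558.4,104.6]);th=-1.364;R=np.array([[np.cos(th),-np.sin(th)],[np.sin(th),np.cos(th)]])
for q in [(-63,44,96),(-85,147,8),(-85,-147,8),(-63,132,54),(-49,155,54),(-77,155,54)]: print(q,proj("wrist",[*(o+R@q[:2]),q[2]],c).round())
E
```

```text
[584.51027862 172.35170163 245.39082078] [-3.14126305e+00 -1.60866719e-04  1.77854836e+00] 0.01879662183651442 2.35
[[568.41852091 163.24265498  96.        ]]
(-63, 44, 96) [[284. 198.]]
(-85, 147, 8) [[364. 166.]]
(-85, -147, 8) [[135. 166.]]
(-63, 132, 54) [[359. 190.]]
(-49, 155, 54) [[378. 202.]]
(-77, 155, 54) [[380. 178.]]
```

View pics/w1.png

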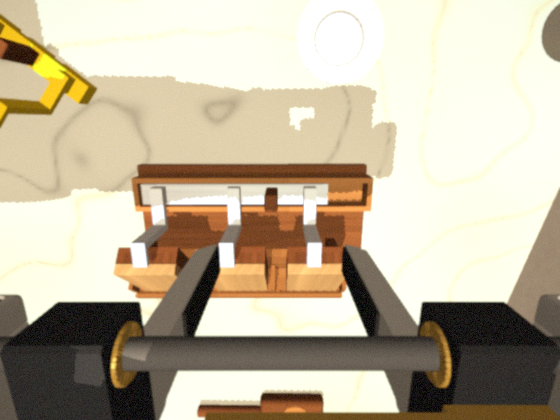

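Wrist view: the channel mouth runs from (140,183)-(140,206) to (367,180)-(367,206), and the tab top is at about (271,193). All of this sits about 13 px left of my prediction, so the rack's base isn't centred on its origin. I'll fit the pose to the channel and tab instead.

```bash
python3 - <<'E'
from h import *
im=np.load("pics/w1.npy");a=cv2.resize(im[155:305,105:385],None,fx=2.85,fy=2.85,interpolation=cv2.INTER_CUBIC)
cv2.imwrite("pics/w1z.png",cv2.convertScaleAbs(a[:,:,::-1],alpha=1.6))
c=np.load("pics/w1c.npy",allow_pickle=True).item()
print(onz("wrist",[[140,183],[140,206],[367,181],[367,206]],54,c).round(1));print(onz("wrist",[[271,193]],96,c))
E
```

```text
[[423.4 149.   54. ]
 [425.8 121.3  54. ]
 [680.5 205.5  54. ]
 [688.8 176.7  54. ]]
[[573.69841122 177.9570973   96.        ]]
```

View pics/w1z.png

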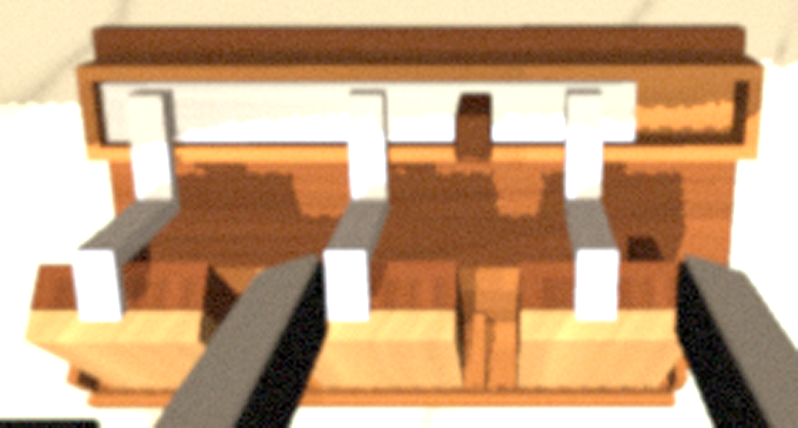

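Zoomed view: the mouth's inner corners sit at full-image pixels of about (140,183), (367.5,183), (366.4,205) and (141.5,204). The tab's back top edge is at (271.3,187.6), and the hook tops run over the cases.

```bash
cat >> h.py <<'E'
def rk(p,q):
    q=np.atleast_2d(q).astype(float);c,s=np.cos(p[2]),np.sin(p[2])
    return np.c_[p[0]+c*q[:,0]-s*q[:,1],p[1]+s*q[:,0]+c*q[:,1],q[:,2]]
E
python3 - <<'E'
from h import *
from scipy.optimize import least_squares
c=np.load("pics/w1c.npy",allow_pickle=True).item()
W=[[-77,-113,54],[-77,155,54],[-49,155,54],[-49,-113,54],[-72,44,96],[-51,110,50]]
U=[[140.1,183.1],[367.5,183.1],[366.4,205.2],[141.5,204.1],[271.3,187.6],[105+636/2.85,155+138/2.85]]
w=np.array([1,1,1,1,1,1.])
f=lambda p:np.r_[(proj("wrist",rk(p,W),c)-U).ravel(),(proj("top",rk(p,[-63,44,96]))-[239.4,171.3]).ravel()]
for loss in("linear","soft_l1"):
    r=least_squares(f,[555,104,-1.364],loss=loss,x_scale=[1,1,.01]);print(r.x,r.fun.round(1))
E
```

```text
[546.55026333  98.44835264  -1.36458456] [-2.7 -2.1  1.2 -1.8  0.5 -0.5 -1.3  0.4  0.8  5.7  0.3 -1.2 -2.  -2.7]
[546.43279138  97.37507643  -1.36525076] [-2.9 -1.2  0.9 -0.8  0.2  0.4 -1.5  1.1  0.5  6.6 -0.  -0.3 -1.6 -2.7]
```

arm_command:
  targets:
    - {"hand":-0.3,"x":0,"y":-0.008,"z":0.035,"yaw":0}
    - {"hand":-0.3,"x":0,"y":0,"z":0.04,"yaw":0}
    - {"hand":-0.3,"x":0,"y":0,"z":0.035,"yaw":0}
    - {"hand":-0.3,"x":0,"y":0,"z":0.0,"yaw":0}
    - {"hand":-0.3,"x":0,"y":0,"z":0.0,"yaw":0}

```text
clock: 2.9
eef_pos: [577.3, 170.7, 136.8]
eef_rot: [3.141, -0.0, 1.779]
wrist_force: [0.3, 0.5, 1.0]
finger_gap: 33.7
finger_force: 0.0
```

```bash
python3 - <<'E'
from h import *
s=manip.read_state();print(s["eef_pos"],s["eef_rot"],s["finger_gap"])
c=get_calibration("wrist");im=camera("wrist");np.save("pics/w2.npy",im);cv2.imwrite("pics/w2.png",cv2.convertScaleAbs(im[:,:,::-1],alpha=1.4));np.save("pics/w2c.npy",c,allow_pickle=True)
p=[546.5,98,-1.365]
for q in [(-72,37,96),(-72,51,96),(-54,51,96),(-77,155,54),(-49,155,54),(-75,110,50)]: print(q,proj("wrist",rk(p,q),c).round())
e=s["eef_pos"];print(proj("wrist",[e[0],e[1],96],c))
E
```

```text
[577.2955449  170.67930172 136.75138316] [ 3.14099787e+00 -6.12975005e-05  1.77872280e+00] 33.69547433970515
(-72, 37, 96) [[269. 226.]]
(-72, 51, 96) [[288. 226.]]
(-54, 51, 96) [[288. 250.]]
(-77, 155, 54) [[411. 205.]]
(-49, 155, 54) [[408. 237.]]
(-75, 110, 50) [[356. 206.]]
[[279.91065314 235.7156684 ]]
```

View pics/w2.png

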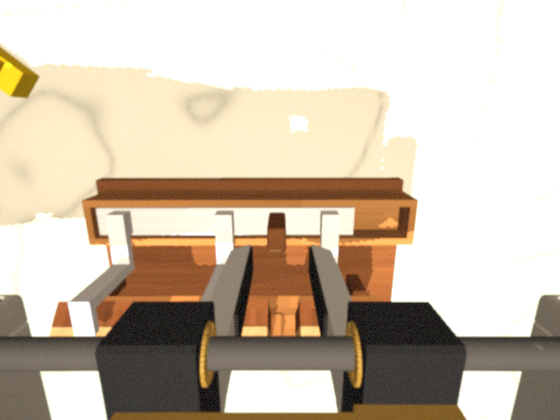

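The wrist view shows the tab at u 268–286 between the two fingers, with its back face spanning v 214–250. The pose fit is confirmed, so I'll descend and grip.

arm_command:
  targets:
    - {"hand":-0.3,"x":-0.001,"y":-0.002,"z":0.02,"yaw":0}
    - {"hand":-0.3,"x":0,"y":0,"z":0.02,"yaw":0}
    - {"hand":-0.3,"x":0,"y":0,"z":0.02,"yaw":0}
    - {"hand":-0.3,"x":0,"y":0,"z":0.01,"yaw":0}
    - {"hand":-1,"x":0,"y":0,"z":0.0,"yaw":0}
    - {"hand":-1,"x":0,"y":0,"z":0.0,"yaw":0}
    - {"hand":-1,"x":0,"y":0,"z":0.0,"yaw":0}
    - {"hand":-1,"x":0,"y":0,"z":0.0,"yaw":0}
  newtons: 45

```text
clock: 3.75
eef_pos: [576.1, 168.8, 67.0]
eef_rot: [3.14, -0.0, 1.778]
wrist_force: [-2.6, -0.7, 6.3]
finger_gap: 13.8
finger_force: 45.0
```

arm_command:
  targets:
    - {"hand":-1,"x":0,"y":0,"z":-0.004,"yaw":0}
    - {"hand":-1,"x":0,"y":0,"z":-0.005,"yaw":0}
    - {"hand":-1,"x":0,"y":0,"z":-0.005,"yaw":0}
    - {"hand":-1,"x":0,"y":0.0,"z":0,"yaw":0}

```text
clock: 4.15
eef_pos: [575.9, 168.7, 80.4]
eef_rot: [3.14, -0.0, 1.778]
wrist_force: [0.9, 0.4, -3.0]
finger_gap: 13.8
finger_force: 45.0
```

arm_command:
  targets:
    - {"hand":-1,"x":0,"y":0.011,"z":0,"yaw":0}
    - {"hand":-1,"x":0,"y":0.011,"z":0,"yaw":0}
    - {"hand":-1,"x":0,"y":0.011,"z":0,"yaw":0}
    - {"hand":-1,"x":0,"y":0.011,"z":0,"yaw":0}
    - {"hand":-1,"x":0,"y":0,"z":0,"yaw":0}
    - {"hand":-1,"x":0,"y":0,"z":0.005,"yaw":0}
    - {"hand":-1,"x":0,"y":0,"z":0.005,"yaw":0}
    - {"hand":-1,"x":0,"y":0,"z":0.004,"yaw":0}
    - {"hand":-1,"x":0,"y":0,"z":0,"yaw":0}

```text
clock: 5.05
eef_pos: [618.4, 177.6, 66.9]
eef_rot: [3.142, 0.0, 1.778]
wrist_force: [-8.8, -2.2, 14.6]
finger_gap: 13.6
finger_force: 45.0
```

arm_command:
  targets:
    - {"hand":-0.4,"x":0,"y":0,"z":0,"yaw":0}
    - {"hand":-0.3,"x":0,"y":0,"z":0,"yaw":0}
    - {"hand":-0.3,"x":0,"y":0,"z":-0.02,"yaw":0}
    - {"hand":-0.3,"x":0,"y":0,"z":-0.04,"yaw":0}
    - {"hand":0,"x":0,"y":0,"z":-0.04,"yaw":0}
    - {"hand":1,"x":0,"y":0,"z":-0.04,"yaw":0}
    - {"hand":1,"x":0,"y":0,"z":-0.04,"yaw":0}
    - {"hand":1,"x":0.02,"y":0,"z":0,"yaw":0}
    - {"hand":1,"x":0.02,"y":0,"z":0,"yaw":0}

```text
clock: 5.95
eef_pos: [610.7, 217.0, 246.6]
eef_rot: [3.139, -0.0, 1.777]
wrist_force: [-0.5, 0.4, -0.2]
finger_gap: 69.3
finger_force: 0.0
```

```bash
python3 - <<'E'
from h import *
s=manip.read_state();print(s["eef_pos"],s["eef_rot"],s["joints"][5])
c=get_calibration("wrist");im=camera("wrist");np.save("pics/w3.npy",im)
cv2.imwrite("pics/w3.png",cv2.convertScaleAbs(im[:,:,::-1],alpha=1.4));np.save("pics/w3c.npy",c,allow_pickle=True)
p=[546.5,98,-1.365]
for q in [(-63,88,96),(7,56,118),(7,120,118),(7,-32,118),(7,32,118),(7,-120,118),(7,-56,118)]: print(q,proj("wrist",rk(p,q),c).round())
E
```

```text
[610.72216132 216.96696506 246.64352005] [ 3.13921347e+00 -1.87478311e-04  1.77677709e+00] 0.07887415143558303
(-63, 88, 96) [[280. 236.]]
(7, 56, 118) [[251. 305.]]
(7, 120, 118) [[310. 304.]]
(7, -32, 118) [[169. 305.]]
(7, 32, 118) [[229. 305.]]
(7, -120, 118) [[ 87. 305.]]
(7, -56, 118) [[146. 305.]]
```

View pics/w3.png

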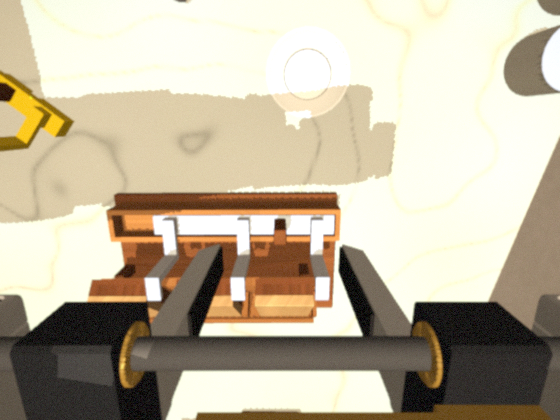

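The bar is open: its tab is now at (280,236) as predicted, and the hooks sit between the cases. Next I'll plan how the pinch brings a case upright.

```bash
python3 - <<'E'
import numpy as np
for th in (40,35,30,25,20,15,10,5,0):
    t=np.radians(th);P=np.array([65,49.3]);u=np.array([-np.sin(t),np.cos(t)]);n=np.array([np.cos(t),np.sin(t)])
    b=P+90*u-30*n;zt=85+(40-th)/40*20;f=P[0]-np.tan(t)*(zt-49.3)
    print(th,"back top",b.round(1),"zt",zt,"front",round(f,1),"gap",round(f-b[0],1),"hand",round((f-b[0])/47-1,2),"xc",round((f+b[0])/2,1))
E
```

```text
40 back top [-15.8  99. ] zt 85.0 front 35.0 gap 50.9 hand 0.08 xc 9.6
35 back top [-11.2 105.8] zt 87.5 front 38.3 gap 49.4 hand 0.05 xc 13.5
30 back top [ -6.  112.2] zt 90.0 front 41.5 gap 47.5 hand 0.01 xc 17.8
25 back top [ -0.2 118.2] zt 92.5 front 44.9 gap 45.1 hand -0.04 xc 22.3
20 back top [  6.  123.6] zt 95.0 front 48.4 gap 42.3 hand -0.1 xc 27.2
15 back top [ 12.7 128.5] zt 97.5 front 52.1 gap 39.4 hand -0.16 xc 32.4
10 back top [ 19.8 132.7] zt 100.0 front 56.1 gap 36.2 hand -0.23 xc 37.9
5 back top [ 27.3 136.3] zt 102.5 front 60.3 gap 33.1 hand -0.3 xc 43.8
0 back top [ 35.  139.3] zt 105.0 front 65.0 gap 30.0 hand -0.36 xc 50.0
```

arm_command:
  targets:
    - {"hand":1,"x":0,"y":0,"z":0,"yaw":0.143}
    - {"hand":1,"x":0,"y":0,"z":0,"yaw":0.143}
    - {"hand":1,"x":0,"y":0,"z":0,"yaw":0.143}
    - {"hand":1,"x":0,"y":0,"z":0,"yaw":0.143}
    - {"hand":1,"x":0,"y":0,"z":0,"yaw":0.143}
    - {"hand":1,"x":0,"y":0,"z":0,"yaw":0.143}
    - {"hand":1,"x":0,"y":0,"z":0,"yaw":0.143}
    - {"hand":1,"x":0,"y":0,"z":0,"yaw":0.143}
    - {"hand":1,"x":0,"y":0,"z":0,"yaw":0.143}
    - {"hand":1,"x":0,"y":0,"z":0,"yaw":0.143}

```text
clock: 7.0
eef_pos: [610.4, 216.5, 245.0]
eef_rot: [-3.142, 0.0, 0.342]
wrist_force: [0.1, -0.3, -1.2]
finger_gap: 94.2
finger_force: 0.0
```

arm_command:
  targets:
    - {"hand":1,"x":0,"y":0,"z":0,"yaw":0.14}
    - {"hand":1,"x":0.001,"y":0.038,"z":0,"yaw":0}
    - {"hand":1,"x":0.001,"y":0.038,"z":0,"yaw":0}
    - {"hand":1,"x":0.001,"y":0.038,"z":0.02,"yaw":0}
    - {"hand":1,"x":0,"y":0,"z":0.04,"yaw":0}
    - {"hand":1,"x":0,"y":0,"z":0.036,"yaw":0}
    - {"hand":1,"x":0,"y":0,"z":0,"yaw":0}
    - {"hand":1,"x":0,"y":0,"z":0,"yaw":0}

```text
clock: 7.8
eef_pos: [637.1, 105.8, 150.3]
eef_rot: [-3.142, -0.0, 0.208]
wrist_force: [-0.2, -0.4, 0.9]
finger_gap: 94.2
finger_force: 0.0
```

```bash
cat >> h.py <<'E'
PR=[546.5,98,-1.365]
def where():
    s=manip.read_state();e=s["eef_pos"];c,sn=np.cos(PR[2]),np.sin(PR[2]);d=e[:2]-PR[:2]
    print("rack",np.round([c*d[0]+sn*d[1],-sn*d[0]+c*d[1],e[2]],1),"yaw",s["eef_rot"][2].round(4),"j6",s["joints"][5].round(2),"gap",round(s["finger_gap"],1),s["clock"]);return s
E
python3 - <<'E'
from h import *
where();c=get_calibration("wrist");im=camera("wrist");np.save("pics/w4.npy",im)
cv2.imwrite("pics/w4.png",cv2.convertScaleAbs(im[:,:,::-1],alpha=1.4))
for q in [(7,56,118),(7,120,118),(-16,56,99),(-16,120,99)]: print(q,proj("wrist",rk(PR,q),c).round())
E
```

```text
rack [ 10.8  90.3 150.3] yaw 0.2079 j6 1.47 gap 94.2 7.8
(7, 56, 118) [[275. 285.]]
(7, 120, 118) [[275. 199.]]
(-16, 56, 99) [[246. 273.]]
(-16, 120, 99) [[244. 193.]]
```

View pics/w4.png

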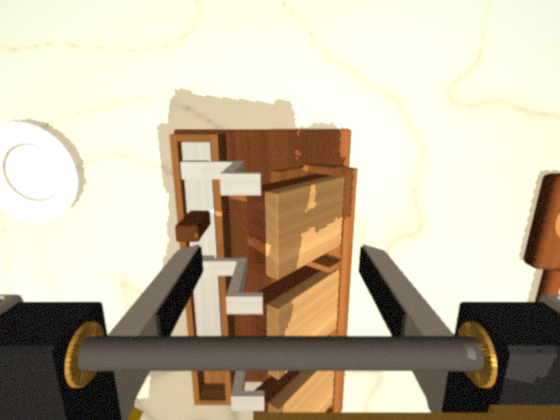

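The wrist view from above bay 3 shows the lid's top edge at u≈266, v 190–273, with fingers clear on both sides. It sits about 9 px from the prediction, so I'll check that against the hook tip at (260,174–194).

```bash
python3 - <<'E'
from h import *
c=get_calibration("wrist")
for n,q in dict(hooktip=(-4,132,124),hooktip2=(-4,44,124),tab=(-63,88,96),tabfar=(-72,88,96),mouthTR=(-49,155,54),mouthTL=(-77,155,54),barend=(-63,154,50)).items(): print(n,proj("wrist",rk(PR,q),c).round())
print(onz("wrist",[[266,190],[266,273],[304,174]],118,c))
for z in (99,118):
  for uv in ([266,190],[266,273]):
    e=onz("wrist",[uv],z,c)[0];d=e[:2]-PR[:2];cc,s=np.cos(PR[2]),np.sin(PR[2]);print(z,uv,cc*d[0]+s*d[1],-s*d[0]+cc*d[1])
E
```

```text
hooktip [[258. 183.]]
hooktip2 [[260. 304.]]
tab [[185. 233.]]
tabfar [[173. 233.]]
mouthTR [[209. 141.]]
mouthTL [[176. 141.]]
barend [[194. 142.]]
[[670.34793134 122.95442814 118.        ]
 [610.44716142 111.08127962 118.        ]
 [686.12321247 100.43098143 118.        ]]
99 [266, 190] 0.02180283056090815 122.40383128362575
99 [266, 273] -0.6512112936215111 55.89633662376285
118 [266, 190] 0.8800680082403467 126.33391888531925
118 [266, 273] 0.26214858065496394 65.2709017008221
```

arm_command:
  targets:
    - {"hand":1,"x":0.002,"y":0,"z":0.03,"yaw":0}
    - {"hand":1,"x":0,"y":-0.001,"z":0.035,"yaw":0}
    - {"hand":0.5,"x":0,"y":0,"z":0,"yaw":0}
    - {"hand":0.3,"x":0,"y":0,"z":0,"yaw":0}
    - {"hand":0.2,"x":0,"y":0,"z":0,"yaw":0}
    - {"hand":0.14,"x":0,"y":0,"z":0,"yaw":0}
    - {"hand":0.1,"x":0,"y":0,"z":0,"yaw":0}
    - {"hand":0.08,"x":0,"y":0,"z":0,"yaw":0}
  newtons: 20

```text
clock: 8.65
eef_pos: [638.9, 107.1, 85.2]
eef_rot: [3.141, -0.001, 0.208]
wrist_force: [0.5, -4.3, 1.9]
finger_gap: 51.8
finger_force: 2.7
```

arm_command:
  targets:
    - {"hand":0.06,"x":0,"y":0,"z":0,"yaw":0}
    - {"hand":0.04,"x":0,"y":0,"z":0,"yaw":0}

```text
clock: 8.85
eef_pos: [639.1, 106.4, 85.2]
eef_rot: [3.14, -0.001, 0.208]
wrist_force: [1.8, -4.9, 4.1]
finger_gap: 49.0
finger_force: 11.1
```

arm_command:
  targets:
    - {"hand":0.03,"x":0,"y":0.004,"z":-0.0025,"yaw":0}
    - {"hand":-0.02,"x":-0.001,"y":0.0043,"z":-0.0025,"yaw":0}
    - {"hand":-0.07,"x":-0.001,"y":0.0045,"z":-0.0025,"yaw":0}
    - {"hand":-0.13,"x":-0.001,"y":0.005,"z":-0.0025,"yaw":0}

```text
clock: 9.25
eef_pos: [641.0, 94.5, 99.1]
eef_rot: [-3.135, -0.009, 0.21]
wrist_force: [-0.8, 4.2, 2.9]
finger_gap: 42.5
finger_force: 2.0
```

```bash
python3 - <<'E'
from h import *
where();im=camera("wrist");im2=camera("side");np.save("pics/s5.npy",im2)
a=cv2.resize(im[150:400,180:440],(390,375));b=cv2.resize(im2[120:250,210:345],(390,375),interpolation=cv2.INTER_CUBIC)
cv2.imwrite("pics/w5.png",cv2.convertScaleAbs(np.hstack([a,b])[:,:,::-1],alpha=1.4))
E
```

```text
rack [22.7 91.8 99.1] yaw 0.2101 j6 1.44 gap 42.5 9.25
```

View pics/w5.png

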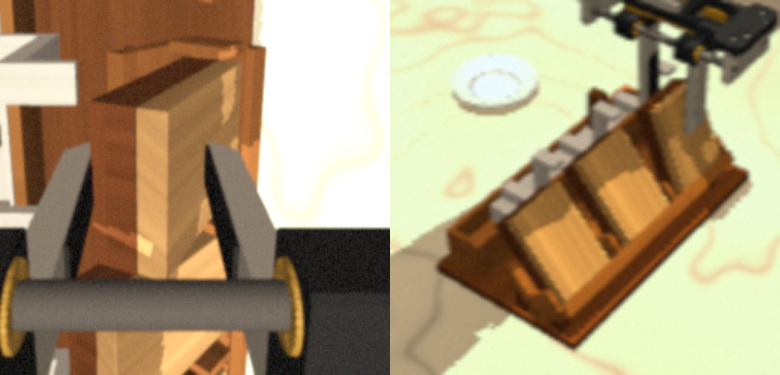

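The wrist and side views show the case tilting upright between the fingers with its lid shut and the hook clear of it. I'll continue.

arm_command:
  targets:
    - {"hand":-0.14,"x":0,"y":0.005,"z":0,"yaw":0}
    - {"hand":-0.2,"x":0,"y":0.0055,"z":0,"yaw":0}
    - {"hand":-0.27,"x":0,"y":0.006,"z":-0.0025,"yaw":0}
    - {"hand":-0.34,"x":0,"y":0.006,"z":-0.0025,"yaw":0}
    - {"hand":-0.45,"x":0,"y":0,"z":0,"yaw":0}
    - {"hand":-0.6,"x":0,"y":0,"z":0,"yaw":0}

```text
clock: 9.95
eef_pos: [643.9, 66.9, 99.2]
eef_rot: [-3.142, 0.001, 0.207]
wrist_force: [-0.0, 0.1, -2.1]
finger_gap: 29.2
finger_force: 20.0
```

arm_command:
  targets:
    - {"hand":-1,"x":0,"y":0,"z":0,"yaw":0}
    - {"hand":-1,"x":0,"y":0,"z":0,"yaw":0}
    - {"hand":-1,"x":0,"y":0,"z":0,"yaw":0}
  newtons: 45

```text
clock: 10.25
eef_pos: [643.9, 67.3, 99.3]
eef_rot: [-3.142, 0.0, 0.208]
wrist_force: [-0.5, 0.0, -1.3]
finger_gap: 28.7
finger_force: 44.9
```

```bash
python3 - <<'E'
from h import *
s=where();print(s["wrist_force"],s["finger_force"])
E
```

```text
rack [50.  89.  99.3] yaw 0.208 j6 1.41 gap 28.7 10.25
[-0.4958384   0.03264583 -1.34115865] 44.94044244289398
```

arm_command:
  targets:
    - {"hand":-1,"x":0,"y":0,"z":-0.015,"yaw":0}
    - {"hand":-1,"x":0,"y":0,"z":-0.03,"yaw":0}
    - {"hand":-1,"x":0,"y":0,"z":-0.035,"yaw":0}
    - {"hand":-1,"x":0,"y":0,"z":-0.02,"yaw":0}
    - {"hand":-1,"x":0,"y":0,"z":0,"yaw":-0.142}
    - {"hand":-1,"x":0,"y":0,"z":0,"yaw":-0.143}
    - {"hand":-1,"x":0,"y":0,"z":0,"yaw":-0.143}
    - {"hand":-1,"x":0,"y":0,"z":0,"yaw":-0.143}
    - {"hand":-1,"x":0,"y":0,"z":0,"yaw":-0.143}
    - {"hand":-1,"x":0,"y":0,"z":0,"yaw":-0.143}

```text
clock: 11.25
eef_pos: [644.0, 67.2, 200.8]
eef_rot: [3.141, -0.001, 1.071]
wrist_force: [-0.0, -0.4, -1.3]
finger_gap: 29.0
finger_force: 44.9
```

arm_command:
  targets:
    - {"hand":-1,"x":0,"y":0,"z":0,"yaw":-0.142}
    - {"hand":-1,"x":0,"y":0,"z":0,"yaw":-0.143}
    - {"hand":-1,"x":0,"y":0,"z":0,"yaw":-0.143}
    - {"hand":-1,"x":0,"y":0,"z":0,"yaw":-0.143}
    - {"hand":-1,"x":0,"y":0,"z":0,"yaw":-0.143}
    - {"hand":-1,"x":0,"y":0,"z":0,"yaw":-0.143}
    - {"hand":-1,"x":0,"y":0,"z":0,"yaw":-0.143}
    - {"hand":-1,"x":0,"y":0,"z":0,"yaw":-0.143}
    - {"hand":-1,"x":0,"y":0,"z":0,"yaw":-0.143}
    - {"hand":-1,"x":0,"y":0,"z":0,"yaw":-0.143}

```text
clock: 12.25
eef_pos: [644.1, 67.2, 200.8]
eef_rot: [3.141, 0.001, 2.5]
wrist_force: [-0.9, -1.0, -2.1]
finger_gap: 28.5
finger_force: 44.9
```

arm_command:
  targets:
    - {"hand":-1,"x":0,"y":0,"z":0,"yaw":-0.143}
    - {"hand":-1,"x":0,"y":0,"z":0,"yaw":-0.143}
    - {"hand":-1,"x":0,"y":0,"z":0,"yaw":-0.143}
    - {"hand":-1,"x":0,"y":0,"z":0,"yaw":-0.143}
    - {"hand":-1,"x":0,"y":0,"z":0,"yaw":-0.143}
    - {"hand":-1,"x":0,"y":0,"z":0,"yaw":-0.143}
    - {"hand":-1,"x":0,"y":0,"z":0,"yaw":0}

```text
clock: 12.95
eef_pos: [644.1, 67.2, 200.6]
eef_rot: [-3.141, 0.001, -2.929]
wrist_force: [-0.3, -0.2, -1.0]
finger_gap: 28.8
finger_force: 44.9
```

```bash
python3 - <<'E'
from h import *
s=where();print(s["wrist_force"],s["finger_force"]);im2=camera("side");im=camera("wrist")
a=cv2.resize(im[150:400,150:410],(390,375));b=cv2.resize(im2[90:250,180:345],(390,375),interpolation=cv2.INTER_CUBIC)
cv2.imwrite("pics/w6.png",cv2.convertScaleAbs(np.hstack([a,b])[:,:,::-1],alpha=1.4))
E
```

```text
rack [ 50.   89.2 200.6] yaw -2.9289 j6 -1.74 gap 28.8 12.95
[-0.30644666 -0.19333883 -1.00767417] 44.93919789791107
```

View pics/w6.png

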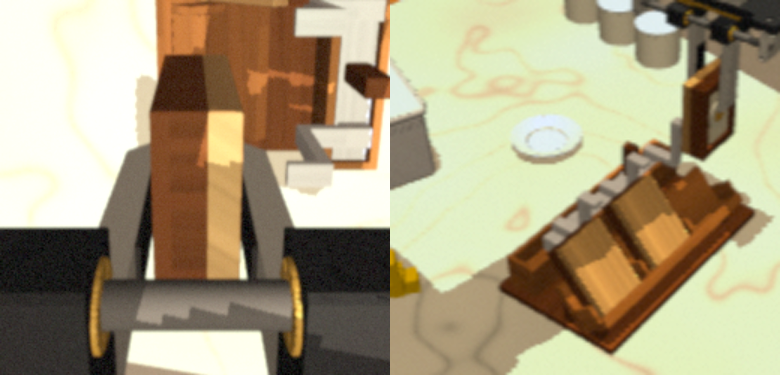

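Flipped: the side view shows the window with its white medallion facing out and the lid shut. Now I'll lower it and let it lean back by reversing the tilt schedule.

arm_command:
  targets:
    - {"hand":-1,"x":0,"y":0,"z":0.03,"yaw":0}
    - {"hand":-1,"x":0,"y":0,"z":0.035,"yaw":0}
    - {"hand":-1,"x":0,"y":0,"z":0.02,"yaw":0}
    - {"hand":-1,"x":0,"y":0,"z":0.008,"yaw":0}
    - {"hand":-1,"x":0,"y":0,"z":0.004,"yaw":0}
    - {"hand":-1,"x":0,"y":0,"z":0.002,"yaw":0}
    - {"hand":-1,"x":0,"y":0,"z":0.0,"yaw":0}

```text
clock: 13.75
eef_pos: [644.4, 67.2, 101.4]
eef_rot: [-3.141, 0.001, -2.932]
wrist_force: [0.5, 0.1, -2.2]
finger_gap: 28.4
finger_force: 44.9
```

arm_command:
  targets:
    - {"hand":-1,"x":0,"y":0,"z":0.002,"yaw":0}
    - {"hand":-1,"x":0,"y":0,"z":0.001,"yaw":0}
    - {"hand":-1,"x":0,"y":0,"z":0.0,"yaw":0}

```text
clock: 14.05
eef_pos: [644.5, 67.3, 98.8]
eef_rot: [-3.141, 0.002, -2.932]
wrist_force: [-2.6, 0.5, 5.4]
finger_gap: 28.7
finger_force: 45.0
```

arm_command:
  targets:
    - {"hand":-0.36,"x":0,"y":0,"z":0,"yaw":0}
    - {"hand":-0.3,"x":0,"y":0.005,"z":0,"yaw":0}
    - {"hand":-0.23,"x":0,"y":0.006,"z":0,"yaw":0}
    - {"hand":-0.17,"x":0,"y":0.0055,"z":0,"yaw":0}
    - {"hand":-0.11,"x":0,"y":0.0055,"z":0.0025,"yaw":0}
    - {"hand":-0.05,"x":0,"y":0.005,"z":0.0025,"yaw":0}
  newtons: 15

```text
clock: 14.65
eef_pos: [638.3, 94.1, 92.4]
eef_rot: [-3.141, 0.0, -2.931]
wrist_force: [1.0, -2.3, 5.3]
finger_gap: 43.9
finger_force: 3.8
```

```bash
python3 - <<'E'
from h import *
s=where();print(s["wrist_force"],s["finger_force"]);im2=camera("side");im=camera("wrist")
a=cv2.resize(im[150:400,150:410],(390,375));b=cv2.resize(im2[90:250,180:345],(390,375),interpolation=cv2.INTER_CUBIC)
cv2.imwrite("pics/w7.png",cv2.convertScaleAbs(np.hstack([a,b])[:,:,::-1],alpha=1.4))
E
```

```text
rack [22.6 89.1 92.4] yaw -2.9311 j6 -1.69 gap 43.9 14.65
[ 0.97939956 -2.27790008  5.29700358] 3.8246886106207967
```

View pics/w7.png

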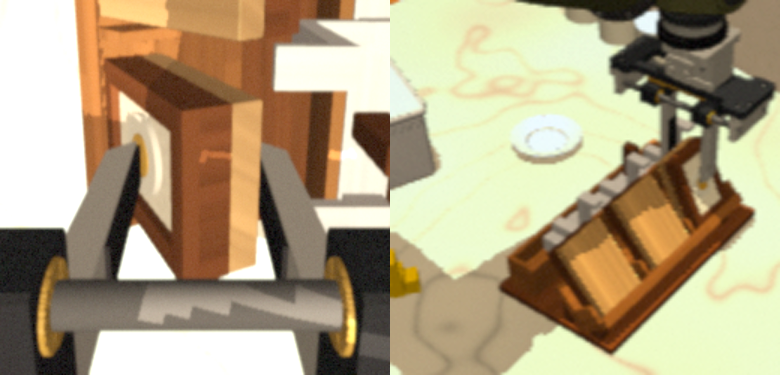

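The case is leaning back between the fingers with the lid shut and the window out. I'll finish the tilt, open the fingers and rise.

arm_command:
  targets:
    - {"hand":-0.01,"x":0,"y":0.005,"z":0.0025,"yaw":0}
    - {"hand":0.03,"x":0,"y":0.005,"z":0.0025,"yaw":0}
    - {"hand":0.07,"x":0,"y":0.0045,"z":0,"yaw":0}
    - {"hand":0.12,"x":0,"y":0.002,"z":0,"yaw":0}
    - {"hand":0.2,"x":0,"y":0,"z":0,"yaw":0}
    - {"hand":0.4,"x":0,"y":0,"z":0,"yaw":0}
    - {"hand":1,"x":0,"y":0,"z":0,"yaw":0}
    - {"hand":1,"x":0,"y":0,"z":0,"yaw":0}
    - {"hand":1,"x":0,"y":0,"z":0,"yaw":0}

```text
clock: 15.65
eef_pos: [634.8, 109.8, 87.3]
eef_rot: [3.141, -0.0, -2.931]
wrist_force: [-0.5, 0.4, 0.7]
finger_gap: 85.0
finger_force: 0.0
```

arm_command:
  targets:
    - {"hand":1,"x":0,"y":0,"z":-0.03,"yaw":0}
    - {"hand":1,"x":0,"y":0,"z":-0.03,"yaw":0}
    - {"hand":1,"x":0,"y":0,"z":-0.005,"yaw":0}
    - {"hand":1,"x":0,"y":0,"z":0,"yaw":0}

```text
clock: 16.05
eef_pos: [635.2, 109.8, 153.1]
eef_rot: [-3.142, 0.002, -2.931]
wrist_force: [-0.5, 0.4, -0.3]
finger_gap: 93.8
finger_force: 0.0
```

```bash
python3 - <<'E'
from h import *
s=where();print(s["wrist_force"]);c=get_calibration("wrist");np.save("pics/w8c.npy",c,allow_pickle=True);im2=camera("side");im=camera("wrist");np.save("pics/w8.npy",im)
a=cv2.resize(im,(500,375));b=cv2.resize(im2[100:250,210:345],(300,333),interpolation=cv2.INTER_CUBIC)
o=np.zeros((375,800,3),np.uint8);o[:,:500]=a;o[:333,500:]=b
cv2.imwrite("pics/w8.png",cv2.convertScaleAbs(o[:,:,::-1],alpha=1.4))
for q in [(7,56,118),(7,120,118),(7,-32,118),(7,32,118)]: print(q,proj("wrist",rk(PR,q),c).round()*500/560)
E
```

```text
rack [  6.6  89.2 153.1] yaw -2.9314 j6 -1.67 gap 93.8 16.05
[-0.50615781  0.36550778 -0.25654859]
(7, 56, 118) [[250.         171.42857143]]
(7, 120, 118) [[250.         247.32142857]]
(7, -32, 118) [[250.          42.85714286]]
(7, 32, 118) [[250.         139.28571429]]
```

View pics/w8.png

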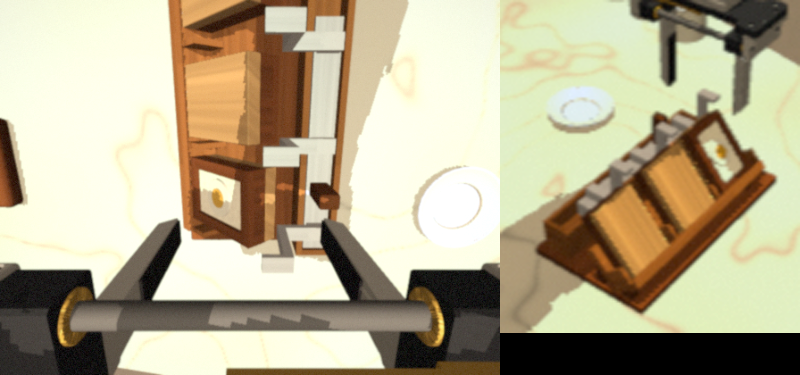

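Case 3 is seated window out: its medallion is at (218,195) and the lid is closed behind. The middle case's top edge is at u≈260, v 53–143 in the scaled view. I'll work out the y of the other two cases.

```bash
python3 - <<'E'
from h import *
def inr(n,uv,z,c):
    e=onz(n,uv,z,c);d=e[:,:2]-PR[:2];k,s=np.cos(PR[2]),np.sin(PR[2]);return np.c_[k*d[:,0]+s*d[:,1],-s*d[:,0]+k*d[:,1]].round(1)
c=np.load("pics/w8c.npy",allow_pickle=True).item()
print("mid w8",inr("wrist",np.array([[260,53],[260,143],[248,163],[248,245]])*1.12,115,c).tolist())
c=np.load("pics/w1c.npy",allow_pickle=True).item()
print("w1",inr("wrist",[[105+x/2.85,155+312/2.85] for x in (30,205,460,520,680)],118,c).tolist())
im=np.load("pics/w8.npy").astype(int);h=cv2.cvtColor(np.load("pics/w8.npy"),cv2.COLOR_RGB2HSV)
for col in (255,270,280):print(col,[ (r,*h[r,col]) for r in range(40,190,8)])
E
```

```text
mid w8 [[0.4, -26.3], [-0.4, 35.2], [8.5, 50.4], [8.4, 119.2]]
w1 [[-2.0, -117.1], [-2.0, -54.0], [-2.1, 38.4], [-2.1, 60.1], [-2.2, 118.1]]
255 [(40, np.uint8(13), np.uint8(173), np.uint8(130)), (48, np.uint8(13), np.uint8(173), np.uint8(143)), (56, np.uint8(14), np.uint8(176), np.uint8(142)), (64, np.uint8(16), np.uint8(141), np.uint8(164)), (72, np.uint8(16), np.uint8(136), np.uint8(169)), (80, np.uint8(17), np.uint8(139), np.uint8(171)), (88, np.uint8(17), np.uint8(139), np.uint8(181)), (96, np.uint8(16), np.uint8(136), np.uint8(174)), (104, np.uint8(16), np.uint8(136), np.uint8(169)), (112, np.uint8(16), np.uint8(134), np.uint8(167)), (120, np.uint8(16), np.uint8(135), np.uint8(170)), (128, np.uint8(16), np.uint8(139), np.uint8(161)), (136, np.uint8(16), np.uint8(140), np.uint8(170)), (144, np.uint8(17), np.uint8(140), np.uint8(159)), (152, np.uint8(17), np.uint8(137), np.uint8(168)), (160, np.uint8(13), np.uint8(172), np.uint8(135)), (168, np.uint8(13), np.uint8(174), np.uint8(136)), (176, np.uint8(13), np.uint8(159), np.uint8(96)), (184, np.uint8(9), np.uint8(172), np.uint8(52
[... 1233 characters left out ...]
int8(16), np.uint8(142), np.uint8(138)), (88, np.uint8(16), np.uint8(141), np.uint8(143)), (96, np.uint8(16), np.uint8(145), np.uint8(135)), (104, np.uint8(16), np.uint8(142), np.uint8(133)), (112, np.uint8(16), np.uint8(144), np.uint8(129)), (120, np.uint8(16), np.uint8(143), np.uint8(134)), (128, np.uint8(16), np.uint8(147), np.uint8(127)), (136, np.uint8(16), np.uint8(148), np.uint8(129)), (144, np.uint8(15), np.uint8(145), np.uint8(128)), (152, np.uint8(16), np.uint8(141), np.uint8(123)), (160, np.uint8(16), np.uint8(149), np.uint8(130)), (168, np.uint8(11), np.uint8(167), np.uint8(101)), (176, np.uint8(12), np.uint8(170), np.uint8(105)), (184, np.uint8(16), np.uint8(179), np.uint8(67))]
```

arm_command:
  targets:
    - {"hand":1,"x":0.03,"y":-0.003,"z":0,"yaw":0}
    - {"hand":1,"x":0.03,"y":0,"z":0,"yaw":0}
    - {"hand":1,"x":0.026,"y":0,"z":0.003,"yaw":-0.005}
    - {"hand":1,"x":0,"y":0,"z":0,"yaw":0}
    - {"hand":1,"x":0,"y":0,"z":0,"yaw":0}

```text
clock: 16.65
eef_pos: [551.3, 88.8, 148.9]
eef_rot: [3.141, -0.001, -2.927]
wrist_force: [0.3, 0.4, 0.7]
finger_gap: 94.0
finger_force: 0.0
```

```bash
python3 -c "
from h import *
where()"
```

```text
rack [ 10.    2.9 148.9] yaw -2.9266 j6 -1.69 gap 94.0 16.65
```

arm_command:
  targets:
    - {"hand":1,"x":0,"y":0,"z":0.03,"yaw":0.009}
    - {"hand":1,"x":0,"y":0,"z":0.034,"yaw":0}
    - {"hand":0.5,"x":0,"y":0,"z":0,"yaw":0}
    - {"hand":0.3,"x":0,"y":0,"z":0,"yaw":0}
    - {"hand":0.2,"x":0,"y":0,"z":0,"yaw":0}
    - {"hand":0.14,"x":0,"y":0,"z":0,"yaw":0}
    - {"hand":0.1,"x":0,"y":0,"z":0,"yaw":0}
    - {"hand":0.06,"x":0,"y":0,"z":0,"yaw":0}
    - {"hand":0.04,"x":0,"y":0,"z":0,"yaw":0}
  newtons: 20

```text
clock: 17.55
eef_pos: [551.9, 88.3, 86.1]
eef_rot: [-3.14, 0.001, -2.935]
wrist_force: [1.1, -4.3, 2.6]
finger_gap: 49.4
finger_force: 5.6
```

arm_command:
  targets:
    - {"hand":0.03,"x":0,"y":-0.004,"z":-0.0025,"yaw":0}
    - {"hand":-0.02,"x":0.001,"y":-0.0043,"z":-0.0025,"yaw":0}
    - {"hand":-0.07,"x":0.001,"y":-0.0045,"z":-0.0025,"yaw":0}
    - {"hand":-0.13,"x":0.001,"y":-0.005,"z":-0.0025,"yaw":0}

```text
clock: 17.95
eef_pos: [554.0, 76.2, 99.8]
eef_rot: [3.134, 0.009, -2.935]
wrist_force: [-5.5, 32.1, 27.3]
finger_gap: 47.1
finger_force: 15.2
```

arm_command:
  targets:
    - {"hand":-0.14,"x":0,"y":-0.005,"z":0,"yaw":0}
    - {"hand":-0.2,"x":0,"y":-0.0055,"z":0,"yaw":0}
    - {"hand":-0.27,"x":0,"y":-0.006,"z":-0.0025,"yaw":0}
    - {"hand":-0.34,"x":0,"y":-0.006,"z":-0.0025,"yaw":0}
    - {"hand":-0.45,"x":0,"y":0,"z":0,"yaw":0}
    - {"hand":-0.6,"x":0,"y":0,"z":0,"yaw":0}

```text
clock: 18.55
eef_pos: [556.6, 48.4, 100.2]
eef_rot: [3.142, -0.001, -2.936]
wrist_force: [0.9, 1.2, -1.3]
finger_gap: 29.2
finger_force: 20.0
```

arm_command:
  targets:
    - {"hand":-1,"x":0,"y":0,"z":0,"yaw":0}
    - {"hand":-1,"x":0,"y":0,"z":0,"yaw":0}
    - {"hand":-1,"x":0,"y":0,"z":0,"yaw":0}
  newtons: 45

```text
clock: 18.85
eef_pos: [556.7, 48.9, 100.3]
eef_rot: [3.142, -0.0, -2.935]
wrist_force: [-0.5, 0.4, -1.8]
finger_gap: 28.7
finger_force: 45.0
```

```bash
python3 -c "
from h import *
where()"
```

```text
rack [ 5.010e+01 -1.000e-01  1.003e+02] yaw -2.9351 j6 -1.76 gap 28.7 18.85
```

arm_command:
  targets:
    - {"hand":-1,"x":0,"y":0,"z":-0.015,"yaw":0}
    - {"hand":-1,"x":0,"y":0,"z":-0.03,"yaw":0}
    - {"hand":-1,"x":0,"y":0,"z":-0.035,"yaw":0}
    - {"hand":-1,"x":0,"y":0,"z":-0.02,"yaw":0}
    - {"hand":-1,"x":0,"y":0,"z":0,"yaw":0.142}
    - {"hand":-1,"x":0,"y":0,"z":0,"yaw":0.143}
    - {"hand":-1,"x":0,"y":0,"z":0,"yaw":0.143}
    - {"hand":-1,"x":0,"y":0,"z":0,"yaw":0.143}
    - {"hand":-1,"x":0,"y":0,"z":0,"yaw":0.143}
    - {"hand":-1,"x":0,"y":0,"z":0,"yaw":0.143}

```text
clock: 19.85
eef_pos: [556.7, 48.9, 200.4]
eef_rot: [-3.141, -0.0, 2.485]
wrist_force: [-0.5, -0.1, -0.9]
finger_gap: 28.5
finger_force: 45.0
```

arm_command:
  targets:
    - {"hand":-1,"x":0,"y":0,"z":0,"yaw":0.142}
    - {"hand":-1,"x":0,"y":0,"z":0,"yaw":0.143}
    - {"hand":-1,"x":0,"y":0,"z":0,"yaw":0.143}
    - {"hand":-1,"x":0,"y":0,"z":0,"yaw":0.143}
    - {"hand":-1,"x":0,"y":0,"z":0,"yaw":0.143}
    - {"hand":-1,"x":0,"y":0,"z":0,"yaw":0.143}
    - {"hand":-1,"x":0,"y":0,"z":0,"yaw":0.143}
    - {"hand":-1,"x":0,"y":0,"z":0,"yaw":0.143}
    - {"hand":-1,"x":0,"y":0,"z":0,"yaw":0.143}
    - {"hand":-1,"x":0,"y":0,"z":0,"yaw":0.143}

```text
clock: 20.85
eef_pos: [556.7, 48.9, 200.4]
eef_rot: [-3.141, 0.0, 1.056]
wrist_force: [0.5, -0.2, -1.5]
finger_gap: 28.7
finger_force: 45.0
```

arm_command:
  targets:
    - {"hand":-1,"x":0,"y":0,"z":0,"yaw":0.143}
    - {"hand":-1,"x":0,"y":0,"z":0,"yaw":0.143}
    - {"hand":-1,"x":0,"y":0,"z":0,"yaw":0.143}
    - {"hand":-1,"x":0,"y":0,"z":0,"yaw":0.143}
    - {"hand":-1,"x":0,"y":0,"z":0,"yaw":0.143}
    - {"hand":-1,"x":0,"y":0,"z":0,"yaw":0.141}
    - {"hand":-1,"x":0,"y":0,"z":0,"yaw":0}

```text
clock: 21.55
eef_pos: [556.7, 48.9, 200.4]
eef_rot: [-3.142, 0.0, 0.204]
wrist_force: [0.1, 0.3, -1.7]
finger_gap: 28.7
finger_force: 45.0
```

arm_command:
  targets:
    - {"hand":-1,"x":0,"y":0,"z":0.03,"yaw":0}
    - {"hand":-1,"x":0,"y":0,"z":0.035,"yaw":0}
    - {"hand":-1,"x":0,"y":0,"z":0.02,"yaw":0}
    - {"hand":-1,"x":0,"y":0,"z":0.008,"yaw":0}
    - {"hand":-1,"x":0,"y":0,"z":0.004,"yaw":0}
    - {"hand":-1,"x":0,"y":0,"z":0.002,"yaw":0}
    - {"hand":-1,"x":0,"y":0,"z":0.0,"yaw":0}

```text
clock: 22.25
eef_pos: [557.2, 48.8, 102.3]
eef_rot: [3.141, -0.001, 0.207]
wrist_force: [-0.3, -0.7, -1.3]
finger_gap: 28.9
finger_force: 45.0
```

```bash
python3 -c "
from h import *
where()"
```

```text
rack [ 50.4   0.4 102.3] yaw 0.2066 j6 1.39 gap 28.9 22.25
```

arm_command:
  targets:
    - {"hand":-1,"x":0,"y":0,"z":0.002,"yaw":0}
    - {"hand":-1,"x":0,"y":0,"z":0.001,"yaw":0}
    - {"hand":-1,"x":0,"y":0,"z":0.0,"yaw":0}

```text
clock: 22.55
eef_pos: [557.2, 48.9, 99.4]
eef_rot: [3.141, -0.002, 0.206]
wrist_force: [-1.3, 0.6, 3.6]
finger_gap: 28.7
finger_force: 45.0
```

Touched down. Now the reverse tilt, with tool y toward −rack x, which is negative in this orientation.

arm_command:
  targets:
    - {"hand":-0.36,"x":0,"y":0,"z":0,"yaw":0}
    - {"hand":-0.3,"x":0,"y":-0.005,"z":0,"yaw":0}
    - {"hand":-0.23,"x":0,"y":-0.006,"z":0,"yaw":0}
    - {"hand":-0.17,"x":0,"y":-0.0055,"z":0,"yaw":0}
    - {"hand":-0.11,"x":0,"y":-0.0055,"z":0.0025,"yaw":0}
    - {"hand":-0.05,"x":0,"y":-0.005,"z":0.0025,"yaw":0}
  newtons: 15

```text
clock: 23.15
eef_pos: [551.1, 75.8, 93.2]
eef_rot: [3.142, 0.0, 0.206]
wrist_force: [-0.1, -0.8, 2.0]
finger_gap: 44.2
finger_force: 1.5
```

arm_command:
  targets:
    - {"hand":-0.01,"x":0,"y":-0.005,"z":0.0025,"yaw":0}
    - {"hand":0.03,"x":0,"y":-0.005,"z":0.0025,"yaw":0}
    - {"hand":0.07,"x":0,"y":-0.0045,"z":0,"yaw":0}
    - {"hand":0.12,"x":0,"y":-0.002,"z":0,"yaw":0}
    - {"hand":0.2,"x":0,"y":0,"z":0,"yaw":0}
    - {"hand":0.4,"x":0,"y":0,"z":0,"yaw":0}
    - {"hand":1,"x":0,"y":0,"z":0,"yaw":0}
    - {"hand":1,"x":0,"y":0,"z":0,"yaw":0}
    - {"hand":1,"x":0,"y":0,"z":0,"yaw":0}

```text
clock: 24.05
eef_pos: [547.8, 91.3, 88.4]
eef_rot: [-3.141, 0.0, 0.206]
wrist_force: [0.3, 0.2, 0.3]
finger_gap: 85.2
finger_force: 0.0
```

arm_command:
  targets:
    - {"hand":1,"x":0,"y":0,"z":-0.03,"yaw":0}
    - {"hand":1,"x":0,"y":0,"z":-0.03,"yaw":0}
    - {"hand":1,"x":0,"y":0,"z":-0.005,"yaw":0}
    - {"hand":1,"x":0,"y":0,"z":0,"yaw":0}

```text
clock: 24.45
eef_pos: [548.1, 91.4, 154.0]
eef_rot: [3.141, -0.002, 0.206]
wrist_force: [0.4, -0.2, 0.0]
finger_gap: 94.2
finger_force: 0.0
```

```bash
cat >> h.py <<'E'
def medals(n="top"):
    # window (bright, weakly saturated patch with yellow dot) candidates in the rack's picture area
    im=camera(n);np.save("pics/last_%s.npy"%n,im);c=get_calibration(n)
    for y in(-88,0,88):
        # window centre when seated: 45 up, 30 out from the face
        q=rk(PR,[42-.643*45+.766*30,y,30+.766*45+.643*30]);uv=proj(n,q,c)[0];u,v=uv.round().astype(int)
        w=im[v-14:v+15,u-16:u+17].astype(int);h=cv2.cvtColor(w.astype(np.uint8),cv2.COLOR_RGB2HSV)
        m=(h[...,1]<90)&(h[...,2]>np.percentile(im[...,2],50)*0.8);ys,xs=np.nonzero(m)
        print(n,y,uv.round(1),"pale px",m.sum(),"centroid",(u-16+xs.mean(),v-14+ys.mean()) if m.sum() else None)
E
python3 - <<'E'
from h import *
where();medals("side");medals("top")
E
```

```text
rack [  6.8   0.3 154. ] yaw 0.2058 j6 1.46 gap 94.2 24.45
side -88 [269.8 202.8] pale px 8 centroid (np.float64(270.25), np.float64(189.5))
side 0 [290.4 184.4] pale px 285 centroid (np.float64(289.140350877193), np.float64(184.2877192982456))
side 88 [309.3 167.6] pale px 503 centroid (np.float64(309.9065606361829), np.float64(164.10536779324056))
top -88 [279.3 204.5] pale px 81 centroid (np.float64(293.4691358024691), np.float64(199.7530864197531))
top 0 [273.  176.4] pale px 32 centroid (np.float64(288.28125), np.float64(179.65625))
top 88 [266.9 148.6] pale px 34 centroid (np.float64(277.79411764705884), np.float64(138.55882352941177))
```

Both turned cases show their windows where expected in the side view. On to the last case, at y ≈ −85.

arm_command:
  targets:
    - {"hand":1,"x":-0.03,"y":0.003,"z":0,"yaw":0}
    - {"hand":1,"x":-0.03,"y":0,"z":0,"yaw":0}
    - {"hand":1,"x":-0.0255,"y":0,"z":0.004,"yaw":0}
    - {"hand":1,"x":0,"y":0,"z":0,"yaw":0}
    - {"hand":1,"x":0,"y":0,"z":0,"yaw":0}

```text
clock: 25.05
eef_pos: [464.7, 70.9, 149.0]
eef_rot: [-3.142, 0.001, 0.206]
wrist_force: [-0.0, 0.3, 0.7]
finger_gap: 94.2
finger_force: 0.0
```

```bash
python3 - <<'E'
from h import *
where();c=get_calibration("wrist");im=camera("wrist");h=cv2.cvtColor(im,cv2.COLOR_RGB2HSV)
np.save("pics/w9.npy",im)
m=((h[...,0]>=14)&(h[...,0]<=19)&(h[...,1]>100)&(h[...,1]<165)&(h[...,2]>100)).astype(np.uint8)
m=cv2.morphologyEx(m,cv2.MORPH_OPEN,np.ones((5,5)))
n,l,st,ce=cv2.connectedComponentsWithStats(m)
print(st[st[:,4]>300],proj("wrist",rk(PR,[[7,-117,118],[7,-53,118],[-2,-117,110.6],[-2,-53,110.6]]),c).round())
E
```

```text
rack [  9.8 -85.6 149. ] yaw 0.2056 j6 1.44 gap 94.2 25.05
[[     0      0    560    420 227847]
 [   244     65     15    100   1247]
 [   268    185     78    101   5864]] [[277. 282.]
 [276. 195.]
 [265. 277.]
 [263. 193.]]
```

arm_command:
  targets:
    - {"hand":1,"x":0,"y":0,"z":0.03,"yaw":0}
    - {"hand":1,"x":0,"y":0,"z":0.034,"yaw":0}
    - {"hand":0.5,"x":0,"y":0,"z":0,"yaw":0}
    - {"hand":0.3,"x":0,"y":0,"z":0,"yaw":0}
    - {"hand":0.2,"x":0,"y":0,"z":0,"yaw":0}
    - {"hand":0.14,"x":0,"y":0,"z":0,"yaw":0}
    - {"hand":0.1,"x":0,"y":0,"z":0,"yaw":0}
    - {"hand":0.06,"x":0,"y":0,"z":0,"yaw":0}
    - {"hand":0.04,"x":0,"y":0,"z":0,"yaw":0}
  newtons: 20

```text
clock: 26.0
eef_pos: [465.3, 70.2, 86.2]
eef_rot: [3.14, -0.001, 0.206]
wrist_force: [0.7, -8.0, 4.3]
finger_gap: 49.2
finger_force: 6.6
```

arm_command:
  targets:
    - {"hand":0.03,"x":0,"y":0.004,"z":-0.0025,"yaw":0}
    - {"hand":-0.02,"x":0,"y":0.0043,"z":-0.0025,"yaw":0}
    - {"hand":-0.07,"x":-0.001,"y":0.0045,"z":-0.0025,"yaw":0}
    - {"hand":-0.13,"x":-0.001,"y":0.005,"z":-0.0025,"yaw":0}

```text
clock: 26.4
eef_pos: [468.1, 57.4, 98.7]
eef_rot: [-3.134, -0.007, 0.205]
wrist_force: [-6.1, 39.4, 35.3]
finger_gap: 51.1
finger_force: 20.0
```

arm_command:
  targets:
    - {"hand":-0.1,"x":0,"y":0,"z":-0.004,"yaw":0}
    - {"hand":-0.13,"x":0,"y":0,"z":0,"yaw":0}

```text
clock: 26.6
eef_pos: [467.0, 53.6, 100.7]
eef_rot: [-3.141, -0.002, 0.206]
wrist_force: [0.2, 1.5, 1.5]
finger_gap: 41.2
finger_force: 0.9
```

```bash
python3 - <<'E'
from h import *
s=where();print(s["wrist_force"],s["finger_force"])
E
```

```text
rack [ 27.2 -86.9 100.7] yaw 0.2063 j6 1.4 gap 41.2 26.6
[0.16059382 1.53628476 1.51415822] 0.942518706433475
```

arm_command:
  targets:
    - {"hand":-0.16,"x":0,"y":0.005,"z":0,"yaw":0}
    - {"hand":-0.22,"x":0,"y":0.0055,"z":0,"yaw":0}
    - {"hand":-0.29,"x":0,"y":0.006,"z":-0.0015,"yaw":0}
    - {"hand":-0.34,"x":0,"y":0.006,"z":0,"yaw":0}
    - {"hand":-0.45,"x":0,"y":0,"z":0,"yaw":0}
    - {"hand":-0.6,"x":0,"y":0,"z":0,"yaw":0}

```text
clock: 27.2
eef_pos: [470.9, 30.8, 100.7]
eef_rot: [-3.141, 0.001, 0.205]
wrist_force: [0.4, 0.2, -1.7]
finger_gap: 29.5
finger_force: 20.0
```

arm_command:
  targets:
    - {"hand":-1,"x":0,"y":0,"z":0,"yaw":0}
    - {"hand":-1,"x":0,"y":0,"z":0,"yaw":0}
    - {"hand":-1,"x":0,"y":0,"z":0,"yaw":0}
  newtons: 45

```text
clock: 27.5
eef_pos: [471.0, 31.2, 100.9]
eef_rot: [-3.142, 0.0, 0.206]
wrist_force: [-0.3, 0.1, -1.1]
finger_gap: 28.6
finger_force: 45.0
```

```bash
python3 -c "
from h import *
where()"
```

```text
rack [ 49.9 -87.6 100.9] yaw 0.2061 j6 1.35 gap 28.6 27.5
```

arm_command:
  targets:
    - {"hand":-1,"x":0,"y":0,"z":-0.015,"yaw":0}
    - {"hand":-1,"x":0,"y":0,"z":-0.03,"yaw":0}
    - {"hand":-1,"x":0,"y":0,"z":-0.035,"yaw":0}
    - {"hand":-1,"x":0,"y":0,"z":-0.02,"yaw":0}
    - {"hand":-1,"x":0,"y":0,"z":0,"yaw":-0.138}
    - {"hand":-1,"x":0,"y":0,"z":0,"yaw":-0.143}
    - {"hand":-1,"x":0,"y":0,"z":0,"yaw":-0.143}
    - {"hand":-1,"x":0,"y":0,"z":0,"yaw":-0.143}
    - {"hand":-1,"x":0,"y":0,"z":0,"yaw":-0.143}
    - {"hand":-1,"x":0,"y":0,"z":0,"yaw":-0.143}

```text
clock: 28.5
eef_pos: [471.0, 31.2, 200.9]
eef_rot: [-3.142, 0.0, 1.065]
wrist_force: [-0.7, -0.4, -1.8]
finger_gap: 28.5
finger_force: 45.0
```

arm_command:
  targets:
    - {"hand":-1,"x":0,"y":0,"z":0,"yaw":-0.143}
    - {"hand":-1,"x":0,"y":0,"z":0,"yaw":-0.143}
    - {"hand":-1,"x":0,"y":0,"z":0,"yaw":-0.143}
    - {"hand":-1,"x":0,"y":0,"z":0,"yaw":-0.143}
    - {"hand":-1,"x":0,"y":0,"z":0,"yaw":-0.143}
    - {"hand":-1,"x":0,"y":0,"z":0,"yaw":-0.143}
    - {"hand":-1,"x":0,"y":0,"z":0,"yaw":-0.143}
    - {"hand":-1,"x":0,"y":0,"z":0,"yaw":-0.143}
    - {"hand":-1,"x":0,"y":0,"z":0,"yaw":-0.143}
    - {"hand":-1,"x":0,"y":0,"z":0,"yaw":-0.143}

```text
clock: 29.5
eef_pos: [471.0, 31.2, 200.9]
eef_rot: [-3.142, -0.0, 2.495]
wrist_force: [-0.1, 0.2, -2.1]
finger_gap: 28.6
finger_force: 45.0
```

arm_command:
  targets:
    - {"hand":-1,"x":0,"y":0,"z":0,"yaw":-0.143}
    - {"hand":-1,"x":0,"y":0,"z":0,"yaw":-0.143}
    - {"hand":-1,"x":0,"y":0,"z":0,"yaw":-0.143}
    - {"hand":-1,"x":0,"y":0,"z":0,"yaw":-0.143}
    - {"hand":-1,"x":0,"y":0,"z":0,"yaw":-0.143}
    - {"hand":-1,"x":0,"y":0,"z":0,"yaw":-0.143}
    - {"hand":-1,"x":0,"y":0,"z":0,"yaw":0}

```text
clock: 30.2
eef_pos: [471.0, 31.2, 200.9]
eef_rot: [-3.142, -0.0, -2.934]
wrist_force: [0.2, 0.0, -1.7]
finger_gap: 28.9
finger_force: 45.0
```

arm_command:
  targets:
    - {"hand":-1,"x":0,"y":0,"z":0.03,"yaw":0}
    - {"hand":-1,"x":0,"y":0,"z":0.035,"yaw":0}
    - {"hand":-1,"x":0,"y":0,"z":0.02,"yaw":0}
    - {"hand":-1,"x":0,"y":0,"z":0.008,"yaw":0}
    - {"hand":-1,"x":0,"y":0,"z":0.004,"yaw":0}
    - {"hand":-1,"x":0,"y":0,"z":0.002,"yaw":0}
    - {"hand":-1,"x":0,"y":0,"z":0.0,"yaw":0}

```text
clock: 30.9
eef_pos: [471.5, 31.1, 102.6]
eef_rot: [-3.141, 0.001, -2.937]
wrist_force: [-0.0, 0.4, -1.6]
finger_gap: 28.7
finger_force: 45.0
```

arm_command:
  targets:
    - {"hand":-1,"x":0,"y":0,"z":0.001,"yaw":0}
    - {"hand":-1,"x":0,"y":0,"z":0.001,"yaw":0}
    - {"hand":-1,"x":0,"y":0,"z":0.0,"yaw":0}

```text
clock: 31.2
eef_pos: [471.1, 31.1, 100.1]
eef_rot: [-3.141, 0.0, -2.936]
wrist_force: [0.5, -0.2, -1.0]
finger_gap: 28.7
finger_force: 45.0
```

```bash
python3 -c "
from h import *
where()"
```

```text
rack [ 50.1 -87.5 100.1] yaw -2.9365 j6 -1.79 gap 28.7 31.2
```

arm_command:
  targets:
    - {"hand":-1,"x":0,"y":0,"z":0.0015,"yaw":0}
    - {"hand":-1,"x":0,"y":0,"z":0.0,"yaw":0}

```text
clock: 31.4
eef_pos: [471.3, 31.2, 99.0]
eef_rot: [3.142, 0.001, -2.936]
wrist_force: [-1.4, 1.2, 6.0]
finger_gap: 28.7
finger_force: 45.0
```

arm_command:
  targets:
    - {"hand":-0.36,"x":0,"y":0,"z":0,"yaw":0}
    - {"hand":-0.3,"x":0,"y":0.005,"z":0,"yaw":0}
    - {"hand":-0.23,"x":0,"y":0.006,"z":0,"yaw":0}
    - {"hand":-0.17,"x":0,"y":0.0055,"z":0,"yaw":0}
    - {"hand":-0.11,"x":0,"y":0.0055,"z":0.0025,"yaw":0}
    - {"hand":-0.05,"x":0,"y":0.005,"z":0.0025,"yaw":0}
  newtons: 15

```text
clock: 32.0
eef_pos: [465.4, 58.1, 93.3]
eef_rot: [-3.142, 0.0, -2.936]
wrist_force: [-0.7, -1.0, 3.2]
finger_gap: 44.2
finger_force: 2.0
```

arm_command:
  targets:
    - {"hand":-0.01,"x":0,"y":0.005,"z":0.0025,"yaw":0}
    - {"hand":0.03,"x":0,"y":0.005,"z":0.0025,"yaw":0}
    - {"hand":0.07,"x":0,"y":0.0045,"z":0,"yaw":0}
    - {"hand":0.12,"x":0,"y":0.002,"z":0,"yaw":0}
    - {"hand":0.2,"x":0,"y":0,"z":0,"yaw":0}
    - {"hand":0.4,"x":0,"y":0,"z":0,"yaw":0}
    - {"hand":1,"x":0,"y":0,"z":0,"yaw":0}
    - {"hand":1,"x":0,"y":0,"z":0,"yaw":0}
    - {"hand":1,"x":0,"y":0,"z":0,"yaw":0}

```text
clock: 32.9
eef_pos: [462.2, 73.7, 88.4]
eef_rot: [3.142, -0.0, -2.936]
wrist_force: [0.6, -0.6, -0.7]
finger_gap: 85.1
finger_force: 0.0
```

arm_command:
  targets:
    - {"hand":1,"x":0,"y":0,"z":-0.03,"yaw":0}
    - {"hand":1,"x":0,"y":0,"z":-0.035,"yaw":0}
    - {"hand":1,"x":0,"y":0,"z":-0.035,"yaw":0}
    - {"hand":1,"x":0,"y":0,"z":-0.035,"yaw":0}
    - {"hand":1,"x":0,"y":0,"z":-0.03,"yaw":0}
    - {"hand":1,"x":0,"y":0,"z":0,"yaw":0}

```text
clock: 33.5
eef_pos: [463.4, 73.8, 257.2]
eef_rot: [-3.141, 0.006, -2.936]
wrist_force: [0.0, -0.0, -0.4]
finger_gap: 94.1
finger_force: 0.0
```

```bash
python3 - <<'E'
from h import *
s=where();print(s["eef_pos"]);medals("side");b=np.load("pics/last_side.npy");t=camera("top");np.save("pics/last_top.npy",t);w=camera("wrist")
o=np.zeros((600,800,3),np.uint8);o[:300,:400]=cv2.resize(b[130:250,200:360],(400,300),interpolation=cv2.INTER_CUBIC)
o[:300,400:]=cv2.resize(w,(400,300));o[300:,:400]=cv2.resize(t[120:240,215:375],(400,300),interpolation=cv2.INTER_CUBIC);o[300:,400:]=cv2.resize(t[160:250,340:460],(400,300),interpolation=cv2.INTER_CUBIC)
cv2.imwrite("pics/w10.png",cv2.convertScaleAbs(o[:,:,::-1],alpha=1.4))
E
```

```text
rack [  6.7 -86.3 257.2] yaw -2.9364 j6 -1.7 gap 94.1 33.5
[463.36615378  73.7918364  257.21933655]
side -88 [269.8 202.8] pale px 315 centroid (np.float64(270.1460317460317), np.float64(202.6888888888889))
side 0 [290.4 184.4] pale px 292 centroid (np.float64(289.513698630137), np.float64(184.04109589041096))
side 88 [309.3 167.6] pale px 431 centroid (np.float64(312.0371229698376), np.float64(164.77726218097447))
```

View pics/w10.png

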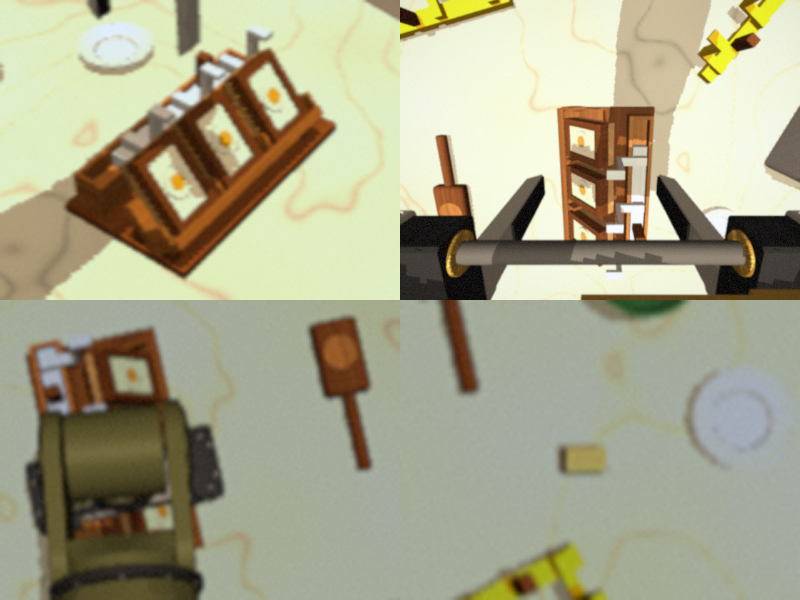

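All three windows face out with their medallions visible, and the block is still at top pixel (395,207). Next I'll bring the bar back.

arm_command:
  targets:
    - {"hand":1,"x":0,"y":0,"z":0,"yaw":0.143}
    - {"hand":1,"x":0,"y":0,"z":0,"yaw":0.143}
    - {"hand":1,"x":0,"y":0,"z":0,"yaw":0.143}
    - {"hand":1,"x":0,"y":0,"z":0,"yaw":0.143}
    - {"hand":1,"x":0,"y":0,"z":0,"yaw":0.143}
    - {"hand":0,"x":0,"y":0,"z":0,"yaw":0.143}
    - {"hand":-0.3,"x":0,"y":0,"z":0,"yaw":0.143}
    - {"hand":-0.3,"x":0,"y":0,"z":0,"yaw":0.143}
    - {"hand":-0.3,"x":0,"y":0,"z":0,"yaw":0.143}
    - {"hand":-0.3,"x":0,"y":0,"z":0,"yaw":0.143}

```text
clock: 34.65
eef_pos: [461.7, 73.7, 252.0]
eef_rot: [-3.139, -0.001, 1.911]
wrist_force: [-0.1, -0.9, 0.2]
finger_gap: 57.3
finger_force: 0.0
```

arm_command:
  targets:
    - {"hand":-0.3,"x":0,"y":0,"z":0,"yaw":0.14}
    - {"hand":-0.3,"x":0.014,"y":0.035,"z":0,"yaw":0}
    - {"hand":-0.3,"x":0.014,"y":0.035,"z":0,"yaw":0}
    - {"hand":-0.3,"x":0.014,"y":0.035,"z":0,"yaw":0}
    - {"hand":-0.3,"x":0.014,"y":0.035,"z":0,"yaw":0}
    - {"hand":-0.3,"x":0.0137,"y":0.033,"z":0.02,"yaw":0}
    - {"hand":-0.3,"x":0,"y":0,"z":0.04,"yaw":0}
    - {"hand":-0.3,"x":0,"y":0,"z":0.04,"yaw":0}
    - {"hand":-0.3,"x":0,"y":0,"z":0.02,"yaw":0}
    - {"hand":-0.3,"x":0,"y":0,"z":0,"yaw":0}

```text
clock: 35.65
eef_pos: [615.3, 176.9, 128.6]
eef_rot: [-3.134, 0.0, 1.777]
wrist_force: [0.3, 0.5, 0.7]
finger_gap: 32.7
finger_force: 0.0
```

```bash
python3 - <<'E'
from h import *
where();c=get_calibration("wrist");im=camera("wrist");np.save("pics/w11.npy",im);h=cv2.cvtColor(im,cv2.COLOR_RGB2HSV)
q=proj("wrist",rk(PR,[[-72,81,96],[-72,95,96],[-72,81,60],[-54,81,96]]),c).round();print(q)
for r in (222,228,234,240):print(r,im[r,255:305:2].sum(1))
E
```

```text
rack [-63.2  83.5 128.6] yaw 1.7768 j6 0.02 gap 32.7 35.65
[[277. 228.]
 [297. 228.]
 [278. 213.]
 [277. 252.]]
222 [527 526 528 527 530 523 525 527 525 528 503 205 105  90 109  98  92  89
 119 140 485 518 526 525 523]
228 [531 530 531 531 532 536 530 533 531 527 491 144 106  80 102  93 108 105
 114 113 383 526 528 524 529]
234 [536 534 539 532 539 533 532 536 531 536 491 178 187 186 193 183 191 195
 186 163 338 526 535 532 529]
240 [273 284 261 249 251 259 296 280 259 256 233 164 192 193 193 179 190 188
 184 174 191 247 256 242 260]
```

arm_command:
  targets:
    - {"hand":-0.3,"x":0,"y":0.0035,"z":0.02,"yaw":0}
    - {"hand":-0.3,"x":0,"y":0,"z":0.02,"yaw":0}
    - {"hand":-0.3,"x":0,"y":0,"z":0.0215,"yaw":0}
    - {"hand":-1,"x":0,"y":0,"z":0.0,"yaw":0}
    - {"hand":-1,"x":0,"y":0,"z":0.0,"yaw":0}
    - {"hand":-1,"x":0,"y":0,"z":0.0,"yaw":0}
    - {"hand":-1,"x":0,"y":0,"z":0.0,"yaw":0}
  newtons: 45

```text
clock: 36.4
eef_pos: [619.2, 177.7, 73.7]
eef_rot: [-3.138, 0.0, 1.777]
wrist_force: [-17.7, -5.0, 8.4]
finger_gap: 13.6
finger_force: 45.0
```

arm_command:
  targets:
    - {"hand":-1,"x":0,"y":0,"z":-0.004,"yaw":0}
    - {"hand":-1,"x":0,"y":0,"z":-0.005,"yaw":0}
    - {"hand":-1,"x":0,"y":0,"z":-0.005,"yaw":0}
    - {"hand":-1,"x":0,"y":0.0,"z":0,"yaw":0}

```text
clock: 36.8
eef_pos: [619.4, 177.8, 86.8]
eef_rot: [-3.138, 0.0, 1.777]
wrist_force: [-9.7, -2.8, -0.8]
finger_gap: 13.9
finger_force: 45.0
```

```bash
python3 -c "
from h import *
s=where();print(s['eef_pos'],s['wrist_force'])"
```

```text
rack [-63.2  87.7  86.8] yaw 1.7769 j6 0.02 gap 13.9 36.8
[619.40560821 177.81556011  86.78263735] [-9.71131062 -2.80082115 -0.77975018]
```

arm_command:
  targets:
    - {"hand":-1,"x":0,"y":-0.011,"z":0,"yaw":0}
    - {"hand":-1,"x":0,"y":-0.011,"z":0,"yaw":0}
    - {"hand":-1,"x":0,"y":-0.011,"z":0,"yaw":0}
    - {"hand":-1,"x":0,"y":-0.011,"z":0,"yaw":0}
    - {"hand":-1,"x":0,"y":0,"z":0,"yaw":0}

```text
clock: 37.3
eef_pos: [577.5, 169.0, 87.5]
eef_rot: [3.14, -0.0, 1.777]
wrist_force: [0.6, -0.1, -2.8]
finger_gap: 14.0
finger_force: 45.0
```

```bash
python3 -c "
from h import *
s=where();print(s['eef_pos'],s['wrist_force'])"
```

```text
rack [-63.2  44.8  87.5] yaw 1.7768 j6 0.02 gap 14.0 37.3
[577.47618891 169.01564164  87.53073173] [ 0.62812759 -0.09995215 -2.79359397]
```

arm_command:
  targets:
    - {"hand":-1,"x":0,"y":-0.0013,"z":0,"yaw":0}
    - {"hand":-1,"x":0,"y":0,"z":0.005,"yaw":0}
    - {"hand":-1,"x":0,"y":0,"z":0.005,"yaw":0}
    - {"hand":-1,"x":0,"y":0,"z":0.0035,"yaw":0}
    - {"hand":-1,"x":0,"y":0,"z":0.0,"yaw":0}

```text
clock: 37.8
eef_pos: [576.5, 168.7, 73.5]
eef_rot: [3.142, 0.0, 1.777]
wrist_force: [-7.7, -2.4, 13.3]
finger_gap: 13.3
finger_force: 45.0
```

```bash
python3 -c "
from h import *
s=where();print(s['eef_pos'],s['wrist_force'])"
```

```text
rack [-63.1  43.8  73.5] yaw 1.7769 j6 0.02 gap 13.3 37.8
[576.52210819 168.73284825  73.47905892] [-7.71644237 -2.44930046 13.32405019]
```

arm_command:
  targets:
    - {"hand":-0.4,"x":0,"y":0,"z":0,"yaw":0}
    - {"hand":-0.3,"x":0,"y":0,"z":0,"yaw":0}
    - {"hand":-0.3,"x":0,"y":0,"z":0,"yaw":0}
    - {"hand":-0.3,"x":0,"y":0,"z":-0.03,"yaw":0}
    - {"hand":-0.3,"x":0,"y":0,"z":-0.04,"yaw":0}
    - {"hand":-0.3,"x":0,"y":0,"z":-0.045,"yaw":0}
    - {"hand":0.1,"x":0,"y":0,"z":-0.045,"yaw":0}
    - {"hand":0.1,"x":0,"y":0,"z":-0.02,"yaw":0}

```text
clock: 38.6
eef_pos: [577.2, 168.9, 257.0]
eef_rot: [3.136, -0.0, 1.777]
wrist_force: [0.5, -0.7, -0.5]
finger_gap: 45.1
finger_force: 0.0
```

arm_command:
  targets:
    - {"hand":0.1,"x":-0.041,"y":-0.0195,"z":0,"yaw":0.02}
    - {"hand":0.1,"x":-0.041,"y":-0.0195,"z":0,"yaw":0.02}
    - {"hand":0.1,"x":-0.041,"y":-0.0195,"z":0,"yaw":0}
    - {"hand":0.1,"x":-0.041,"y":-0.0195,"z":0,"yaw":0}
    - {"hand":0.1,"x":-0.041,"y":-0.0195,"z":0,"yaw":0}
    - {"hand":0.1,"x":-0.041,"y":-0.0195,"z":0,"yaw":0}
    - {"hand":0.1,"x":-0.041,"y":-0.0195,"z":0,"yaw":0}
    - {"hand":0.1,"x":-0.041,"y":-0.0195,"z":0,"yaw":0}
    - {"hand":0.1,"x":-0.041,"y":-0.0195,"z":0,"yaw":0}
    - {"hand":0.1,"x":-0.041,"y":-0.0195,"z":0,"yaw":0}

```text
clock: 39.6
eef_pos: [453.6, -270.3, 252.5]
eef_rot: [3.141, 0.0, 1.737]
wrist_force: [0.8, -0.6, -0.4]
finger_gap: 51.8
finger_force: 0.0
```

```bash
cat >> h.py <<'E'
def block():
    s=manip.read_state();c=get_calibration("wrist");im=camera("wrist");np.save("pics/wb.npy",im);h=cv2.cvtColor(im,cv2.COLOR_RGB2HSV)
    t=camera("top");ht=cv2.cvtColor(t,cv2.COLOR_RGB2HSV)
    print("tcp",s["eef_pos"].round(1),s["eef_rot"][2].round(4))
    m=((h[...,0]>=12)&(h[...,0]<=24)&(h[...,1]>90)&(h[...,2]>90)).astype(np.uint8);m[300:]=0
    m=cv2.morphologyEx(m,cv2.MORPH_OPEN,np.ones((3,3)))
    for k in cv2.findContours(m,cv2.RETR_EXTERNAL,cv2.CHAIN_APPROX_NONE)[0]:
        if cv2.contourArea(k)>150:
            P=onz("wrist",k[:,0],24,c)[:,:2].astype(np.float32);r=cv2.minAreaRect(P);print(cv2.boundingRect(k),np.round(r[0],1),np.round(r[1],1),round(r[2],1))
    m=((ht[...,0]>=15)&(ht[...,0]<=26)&(ht[...,1]>80)).astype(np.uint8)[170:250,340:440]
    for k in cv2.findContours(m,cv2.RETR_EXTERNAL,cv2.CHAIN_APPROX_NONE)[0]:
        if 40<cv2.contourArea(k)<250:
            M=cv2.moments(k);u=[340+M["m10"]/M["m00"],170+M["m01"]/M["m00"]];print("top",np.round(u,1),onz("top",[u],20).round(1))
E
python3 -c "
from h import *
where();block()"
```

```text
rack [ 341.6 -166.2  252.5] yaw 1.7368 j6 -0.77 gap 51.8 39.6
tcp [ 453.6 -270.3  252.5] 1.7368
(454, 129, 42, 40) [ 682.6 -184.6] [48.4 47.8] 26.8
```

```bash
python3 - <<'E'
from h import *
c=get_calibration("wrist");print(proj("wrist",[[460,-318,24],[460,-318,0]],c))
u,v=proj("wrist",[[460,-318,24]],c)[0].round().astype(int)
h=cv2.cvtColor(np.load("pics/wb.npy"),cv2.COLOR_RGB2HSV)
for r in range(v-32,v+33,8):print(r,[tuple(int(x) for x in h[r,q]) for q in range(u-40,u+41,10)])
t=np.load("pics/last_top.npy");ht=cv2.cvtColor(t,cv2.COLOR_RGB2HSV);print([tuple(int(x) for x in ht[207,q]) for q in range(383,408,3)])
E
```

```text
[[280.05493229 220.03668817]
 [280.07578621 214.93577057]]
188 [(34, 32, 174), (34, 21, 174), (36, 21, 172), (39, 20, 175), (39, 19, 175), (37, 19, 175), (35, 16, 175), (37, 19, 174), (40, 17, 175)]
196 [(35, 25, 173), (31, 38, 174), (34, 25, 176), (35, 17, 175), (38, 17, 175), (37, 19, 176), (35, 18, 173), (38, 18, 174), (37, 19, 175)]
204 [(35, 26, 176), (34, 24, 173), (38, 22, 174), (33, 33, 172), (20, 76, 110), (21, 56, 145), (38, 18, 173), (35, 18, 173), (35, 18, 173)]
212 [(35, 26, 174), (36, 23, 174), (34, 22, 174), (36, 22, 174), (24, 107, 172), (23, 113, 170), (38, 16, 175), (35, 16, 173), (35, 16, 174)]
220 [(35, 26, 174), (34, 24, 173), (34, 21, 173), (35, 25, 175), (24, 113, 170), (22, 110, 171), (38, 17, 175), (35, 18, 173), (38, 18, 173)]
228 [(36, 28, 174), (32, 23, 174), (36, 23, 175), (36, 22, 174), (23, 114, 172), (22, 87, 155), (34, 24, 172), (38, 18, 173), (38, 18, 174)]
236 [(35, 28, 175), (34, 25, 173), (32, 22, 174), (34, 22, 172), (27, 40, 171), (34, 23, 168), (32, 41, 173), (34, 24, 172), (36, 21, 174)]
244 [(33, 28, 172), (34, 25, 174), (35, 19, 173), (34, 21, 173), (34, 21, 173), (37, 19, 173), (32, 40, 173), (36, 28, 176), (34, 24, 173)]
252 [(35, 28, 174), (35, 27, 173), (36, 23, 175), (34, 20, 175), (34, 21, 172), (37, 19, 175), (35, 29, 173), (35, 29, 173), (35, 28, 173)]
[(50, 19, 124), (42, 22, 117), (25, 124, 70), (24, 122, 119), (24, 122, 119), (25, 123, 118), (27, 81, 117), (50, 19, 124), (45, 21, 123)]
```

```bash
sed -i 's/(h\[...,0\]>=12)&(h\[...,0\]<=24)&(h\[...,1\]>90)&(h\[...,2\]>90)/(h[...,0]>=16)\&(h[...,0]<=30)\&(h[...,1]>75)\&(h[...,2]>150)/; s/(ht\[...,0\]<=26)/(ht[...,0]<=29)/' h.py; python3 -c "
from h import *
block()"
```

```text
tcp [ 452.8 -272.5  252. ] 1.7322
(273, 207, 22, 28) [ 464.5 -318.6] [36.9 23.5] 89.9
```

arm_command:
  targets:
    - {"hand":0.1,"x":0,"y":0,"z":0,"yaw":0.081}
    - {"hand":0.1,"x":0,"y":0,"z":0,"yaw":0.081}
    - {"hand":0.1,"x":-0.046,"y":0.0117,"z":0,"yaw":0}
    - {"hand":0.1,"x":0,"y":0,"z":0.045,"yaw":0}
    - {"hand":0.1,"x":0,"y":0,"z":0.045,"yaw":0}
    - {"hand":0.1,"x":0,"y":0,"z":0.045,"yaw":0}
    - {"hand":0.1,"x":0,"y":0,"z":0,"yaw":0}
    - {"hand":0.1,"x":0,"y":0,"z":0,"yaw":0}

```text
clock: 40.6
eef_pos: [467.1, -313.9, 118.7]
eef_rot: [3.141, 0.0, 1.576]
wrist_force: [0.4, 0.2, 0.8]
finger_gap: 51.6
finger_force: 0.0
```

```bash
python3 -c "
from h import *
block()"
```

```text
tcp [ 467.1 -313.9  118.7] 1.576
(264, 212, 27, 28) [ 464.4 -323.9] [23.4 25.3] 0.3
(121, 194, 16, 20) [ 336.7 -304.1] [13.5 14.9] 25.5
(57, 94, 19, 21) [ 296.3 -222.5] [13.  14.3] 27.3
(42, 0, 50, 41) [ 310. -159.] [14.7 41.1] 46.1
```

```bash
python3 - <<'E'
from h import *
c=get_calibration("wrist");im=np.load("pics/wb.npy");h=cv2.cvtColor(im,cv2.COLOR_RGB2HSV)
for r in range(186,262,4):print(r,[tuple(int(x) for x in h[r,q]) for q in (258,268,277,286,295)])
print(proj("wrist",[[464.4,-318.6+d,24] for d in(-19,19)],c))
E
```

```text
186 [(20, 58, 153), (21, 59, 152), (21, 60, 152), (20, 61, 154), (21, 62, 153)]
190 [(20, 60, 152), (21, 58, 153), (20, 58, 153), (21, 64, 152), (20, 63, 155)]
194 [(22, 56, 149), (19, 76, 110), (19, 81, 110), (19, 79, 119), (21, 61, 154)]
198 [(22, 61, 138), (14, 141, 76), (15, 154, 78), (17, 148, 76), (20, 60, 153)]
202 [(23, 55, 148), (18, 130, 145), (17, 141, 137), (18, 138, 139), (21, 61, 151)]
206 [(21, 45, 157), (19, 134, 145), (17, 139, 138), (18, 134, 141), (34, 20, 177)]
210 [(32, 24, 170), (18, 137, 145), (17, 130, 141), (18, 138, 140), (33, 16, 180)]
214 [(36, 20, 178), (17, 131, 144), (17, 137, 138), (23, 110, 179), (37, 18, 181)]
218 [(34, 20, 180), (18, 134, 146), (18, 135, 142), (23, 113, 178), (36, 21, 180)]
222 [(36, 20, 181), (26, 100, 179), (24, 109, 176), (24, 114, 176), (33, 28, 181)]
226 [(37, 18, 182), (27, 103, 178), (24, 107, 179), (24, 110, 178), (31, 40, 179)]
230 [(36, 21, 181), (26, 99, 178), (23, 112, 178), (24, 109, 177), (31, 38, 179)]
234 [(38, 22, 184), (26, 101, 179), (24, 107, 178), (24, 107, 178), (32, 26, 180)]
238 [(36, 20, 181), (26, 101, 179), (24, 108, 177), (24, 107, 178), (34, 20, 180)]
242 [(34, 20, 179), (32, 23, 181), (34, 23, 179), (36, 20, 180), (37, 18, 181)]
246 [(32, 20, 179), (36, 21, 180), (36, 21, 182), (36, 20, 180), (35, 18, 181)]
250 [(36, 23, 181), (36, 21, 181), (36, 21, 181), (34, 20, 181), (37, 18, 180)]
254 [(32, 23, 180), (36, 21, 182), (38, 21, 181), (32, 20, 180), (36, 20, 180)]
258 [(35, 24, 181), (34, 21, 181), (36, 21, 182), (33, 17, 180), (37, 18, 181)]
[[276.07326059 238.34400161]
 [276.10406766 197.51535672]]
```

arm_command:
  targets:
    - {"hand":0.1,"x":-0.006,"y":-0.002,"z":0.03,"yaw":0.003}
    - {"hand":0.1,"x":0,"y":0,"z":0.04,"yaw":0}
    - {"hand":0.1,"x":0,"y":0,"z":0.025,"yaw":0}
    - {"hand":0.1,"x":0,"y":0,"z":0.01,"yaw":0}
    - {"hand":0.1,"x":0,"y":0,"z":0,"yaw":0}
    - {"hand":-0.3,"x":0,"y":0,"z":0,"yaw":0}
    - {"hand":-1,"x":0,"y":0,"z":0,"yaw":0}
    - {"hand":-1,"x":0,"y":0,"z":0,"yaw":0}
    - {"hand":-1,"x":0,"y":0,"z":0,"yaw":0}
    - {"hand":-1,"x":0,"y":0,"z":0,"yaw":0}
  newtons: 20

```text
clock: 41.7
eef_pos: [464.6, -320.8, 13.2]
eef_rot: [3.141, 0.001, 1.572]
wrist_force: [-2.0, 1.0, 6.0]
finger_gap: 23.9
finger_force: 20.0
```

```bash
python3 -c "
from h import *
s=where();print(s['eef_pos'],s['wrist_force'],s['finger_force'])
e=rk(PR,[[-63,132.5,150]])[0];print(e)"
```

```text
rack [ 393.2 -165.7   13.2] yaw 1.5718 j6 -0.67 gap 23.9 41.7
[ 464.62200074 -320.75116445   13.21080304] [-1.986156    1.02093364  5.97558783] 20.001945197582245
[663.33021517 186.74655387 150.        ]
```

arm_command:
  targets:
    - {"hand":-1,"x":0,"y":0,"z":-0.03,"yaw":0}
    - {"hand":-1,"x":0,"y":0,"z":-0.045,"yaw":0}
    - {"hand":-1,"x":0,"y":0,"z":-0.045,"yaw":0}
    - {"hand":-1,"x":0,"y":0,"z":-0.045,"yaw":0}
    - {"hand":-1,"x":0,"y":0,"z":-0.03,"yaw":0}
    - {"hand":-1,"x":0.04,"y":0.0157,"z":0,"yaw":0}
    - {"hand":-1,"x":0.04,"y":0.0157,"z":0,"yaw":0}
    - {"hand":-1,"x":0.04,"y":0.0157,"z":0,"yaw":0}
    - {"hand":-1,"x":0.04,"y":0.0157,"z":0,"yaw":0}
    - {"hand":-1,"x":0.04,"y":0.0157,"z":0,"yaw":0}

```text
clock: 42.7
eef_pos: [542.9, -118.7, 207.6]
eef_rot: [3.141, 0.0, 1.572]
wrist_force: [1.7, -0.6, -0.4]
finger_gap: 23.8
finger_force: 20.0
```

arm_command:
  targets:
    - {"hand":-1,"x":0.04,"y":0.0157,"z":0,"yaw":0}
    - {"hand":-1,"x":0.04,"y":0.0157,"z":0,"yaw":0}
    - {"hand":-1,"x":0.04,"y":0.0157,"z":0,"yaw":0}
    - {"hand":-1,"x":0.04,"y":0.0157,"z":0,"yaw":0}
    - {"hand":-1,"x":0.04,"y":0.0157,"z":0,"yaw":0}
    - {"hand":-1,"x":0.04,"y":0.0157,"z":0,"yaw":0}
    - {"hand":-1,"x":0.04,"y":0.0157,"z":0,"yaw":0}
    - {"hand":-1,"x":0.027,"y":0.0103,"z":0,"yaw":0}
    - {"hand":-1,"x":0,"y":0,"z":0,"yaw":0}

```text
clock: 43.6
eef_pos: [662.5, 190.1, 206.4]
eef_rot: [-3.141, -0.0, 1.575]
wrist_force: [-0.2, -0.2, -0.6]
finger_gap: 24.1
finger_force: 20.0
```

arm_command:
  targets:
    - {"hand":-1,"x":0,"y":0,"z":0,"yaw":0.1366}
    - {"hand":-1,"x":0,"y":0,"z":0,"yaw":0.1366}
    - {"hand":-1,"x":0,"y":0,"z":0,"yaw":0.1366}
    - {"hand":-1,"x":0,"y":0,"z":0,"yaw":0.1366}
    - {"hand":-1,"x":0,"y":0,"z":0,"yaw":0.1366}
    - {"hand":-1,"x":0,"y":0,"z":0,"yaw":0.1366}
    - {"hand":-1,"x":0,"y":0,"z":0,"yaw":0.1366}
    - {"hand":-1,"x":0,"y":0,"z":0,"yaw":0.1366}
    - {"hand":-1,"x":0,"y":0,"z":0,"yaw":0.1366}
    - {"hand":-1,"x":0,"y":0,"z":0,"yaw":0.1366}

```text
clock: 44.6
eef_pos: [662.4, 185.8, 207.5]
eef_rot: [3.141, 0.0, 0.199]
wrist_force: [0.6, -0.4, 0.4]
finger_gap: 23.9
finger_force: 20.0
```

```bash
python3 -c "
from h import *
s=where();print(s['eef_pos'],s['finger_force'])"
```

```text
rack [-62.3 131.4 207.5] yaw 0.1995 j6 1.59 gap 23.9 44.6
[662.36016108 185.80079937 207.53718831] 19.996670186519623
```

arm_command:
  targets:
    - {"hand":-1,"x":0.001,"y":-0.001,"z":0.04,"yaw":-0.006}
    - {"hand":-1,"x":0,"y":0,"z":0.045,"yaw":0}
    - {"hand":-1,"x":0,"y":0,"z":0.037,"yaw":0}
    - {"hand":-1,"x":0,"y":0,"z":0,"yaw":0}
    - {"hand":-1,"x":0,"y":0,"z":0,"yaw":0}

```text
clock: 45.1
eef_pos: [663.6, 187.4, 86.7]
eef_rot: [3.142, -0.0, 0.211]
wrist_force: [0.9, -0.1, 0.7]
finger_gap: 23.6
finger_force: 20.0
```

```bash
python3 - <<'E'
from h import *
s=where();c=get_calibration("wrist");im=camera("wrist");np.save("pics/w12.npy",im)
b=s["eef_pos"][2]-13.2
for n,q in dict(mL=(-77,155,54),mR=(-49,155,54),mL2=(-77,140,54),mR2=(-49,140,54),outL=(-83,163,54),bL=(-75,151.5,b+24),bR=(-51,151.5,b+24),bLb=(-75,151.5,b),bRb=(-51,151.5,b)).items():print(n,proj("wrist",rk(PR,q),c)[0].round(1))
cv2.imwrite("pics/w12.png",cv2.convertScaleAbs(cv2.resize(im[120:270,190:380],None,fx=4,fy=4,interpolation=cv2.INTER_CUBIC)[:,:,::-1],alpha=1.4))
E
```

```text
rack [-63.6 132.9  86.7] yaw 0.2113 j6 1.58 gap 23.6 45.1
mL [261.1 209.5]
mR [302.3 209.7]
mL2 [261.4 230.4]
mR2 [301.8 230.6]
outL [252.1 197.9]
bL [260.3 236.2]
bR [303.6 236.5]
bLb [262.6 223.1]
bRb [301.  223.3]
```

View pics/w12.png

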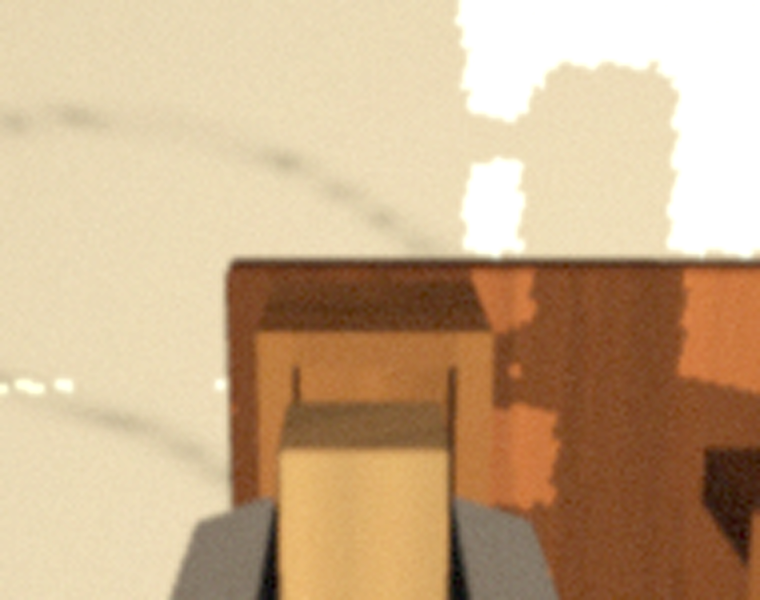

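The view shows the block's end, with bottom edge u 262–301.7 and v≈220.8, over the mouth, whose inner edges are at u 264 and 303.7 and whose end wall is at v≈212. I need +1.4 mm across and about −3.3 mm along.

arm_command:
  targets:
    - {"hand":-1,"x":-0.0033,"y":0.0014,"z":0,"yaw":0.005}
    - {"hand":-1,"x":0,"y":0,"z":0.008,"yaw":0}
    - {"hand":-1,"x":0,"y":0,"z":0.007,"yaw":0}
    - {"hand":-1,"x":0,"y":0,"z":0.005,"yaw":0}
    - {"hand":-1,"x":0,"y":0,"z":0.002,"yaw":0}
    - {"hand":-1,"x":0,"y":0,"z":0,"yaw":0}

```text
clock: 45.75
eef_pos: [660.2, 185.8, 62.9]
eef_rot: [3.142, 0.001, 0.207]
wrist_force: [0.6, 0.1, -0.5]
finger_gap: 23.8
finger_force: 20.0
```

arm_command:
  targets:
    - {"hand":-1,"x":0,"y":0,"z":0.003,"yaw":0}
    - {"hand":-1,"x":0,"y":0,"z":0.002,"yaw":0}
    - {"hand":-1,"x":0,"y":0,"z":0,"yaw":0}

```text
clock: 46.05
eef_pos: [660.2, 185.8, 58.1]
eef_rot: [3.142, 0.0, 0.207]
wrist_force: [-0.3, -0.4, 0.6]
finger_gap: 24.0
finger_force: 20.0
```

arm_command:
  targets:
    - {"hand":-0.35,"x":0,"y":0,"z":0,"yaw":0}
    - {"hand":-0.2,"x":0,"y":0,"z":0,"yaw":0}
    - {"hand":-0.2,"x":0,"y":0,"z":0,"yaw":0}
    - {"hand":-0.2,"x":0,"y":0,"z":-0.02,"yaw":0}
    - {"hand":-0.2,"x":0,"y":0,"z":-0.022,"yaw":0}
    - {"hand":-1,"x":0,"y":0,"z":0,"yaw":0}
    - {"hand":-1,"x":0,"y":0,"z":0,"yaw":0}
    - {"hand":-1,"x":0,"y":0,"z":0,"yaw":0}
    - {"hand":-1,"x":0,"y":0,"z":0,"yaw":0}

```text
clock: 46.95
eef_pos: [659.9, 185.7, 99.2]
eef_rot: [3.142, 0.002, 0.207]
wrist_force: [-1.3, 0.3, -0.2]
finger_gap: 8.8
finger_force: 0.0
```

arm_command:
  targets:
    - {"hand":-1,"x":0,"y":0,"z":0.015,"yaw":0}
    - {"hand":-1,"x":0,"y":0,"z":0.015,"yaw":0}
    - {"hand":-1,"x":0,"y":0,"z":0.008,"yaw":0}
    - {"hand":-1,"x":0,"y":0,"z":0.004,"yaw":0}
    - {"hand":-1,"x":0,"y":0,"z":0.002,"yaw":0}
    - {"hand":-1,"x":0,"y":0,"z":0,"yaw":0}

```text
clock: 47.55
eef_pos: [660.4, 185.8, 56.4]
eef_rot: [-3.142, -0.0, 0.207]
wrist_force: [-0.2, 0.5, -0.6]
finger_gap: 0.3
finger_force: 0.0
```

arm_command:
  targets:
    - {"hand":-1,"x":0,"y":0,"z":0.0015,"yaw":0}
    - {"hand":-1,"x":0,"y":0,"z":0.0015,"yaw":0}
    - {"hand":-1,"x":0,"y":0,"z":0,"yaw":0}

```text
clock: 47.85
eef_pos: [660.7, 185.9, 54.3]
eef_rot: [3.142, -0.001, 0.207]
wrist_force: [-0.6, 0.3, 4.4]
finger_gap: 0.5
finger_force: 2.3
```

arm_command:
  targets:
    - {"hand":-1,"x":0,"y":0,"z":0.0015,"yaw":0}
    - {"hand":-1,"x":0,"y":0,"z":0,"yaw":0}

```text
clock: 48.05
eef_pos: [660.8, 185.9, 54.2]
eef_rot: [3.142, -0.002, 0.207]
wrist_force: [-7.8, -2.2, 16.1]
finger_gap: 0.6
finger_force: 8.1
```

arm_command:
  targets:
    - {"hand":-1,"x":0,"y":0,"z":-0.02,"yaw":0}
    - {"hand":-1,"x":0,"y":0,"z":-0.04,"yaw":0}
    - {"hand":-1,"x":0,"y":0,"z":-0.045,"yaw":0}
    - {"hand":-1,"x":0,"y":0,"z":-0.045,"yaw":0}
    - {"hand":-1,"x":0,"y":0,"z":-0.04,"yaw":0}
    - {"hand":-1,"x":0,"y":0,"z":0,"yaw":0}
    - {"hand":-1,"x":0,"y":0,"z":0,"yaw":0}

```text
clock: 48.75
eef_pos: [660.5, 185.8, 242.4]
eef_rot: [-3.142, -0.001, 0.207]
wrist_force: [0.2, -0.7, -1.0]
finger_gap: 0.7
finger_force: 0.0
```

```bash
python3 - <<'E'
from h import *
where();medals("side");c=get_calibration("wrist");im=camera("wrist");np.save("pics/w13.npy",im);h=cv2.cvtColor(im,cv2.COLOR_RGB2HSV)
print(proj("wrist",rk(PR,[[-75,113,54],[-51,113,54],[-75,151,54],[-51,151,54],[-49,155,54],[-63,110,50],[-63,44,96]]),c).round().tolist())
u0,v0=proj("wrist",rk(PR,[-63,132,54]),c)[0].round().astype(int)
for r in range(v0-30,v0+34,4):print(r,tuple(map(int,h[r,u0])),end=" ")
print()
for q in range(u0-30,u0+31,3):print(q,tuple(map(int,h[v0-6,q])),end=" ")
E
```

```text
rack [-62.7 129.5 242.4] yaw 0.2068 j6 1.58 gap 0.7 48.75
side -88 [269.8 202.8] pale px 343 centroid (np.float64(270.81924198250726), np.float64(202.3148688046647))
side 0 [290.4 184.4] pale px 324 centroid (np.float64(288.9845679012346), np.float64(184.54012345679013))
side 88 [309.3 167.6] pale px 409 centroid (np.float64(312.58190709046454), np.float64(165.0880195599022))
[[270.0, 206.0], [291.0, 206.0], [270.0, 174.0], [291.0, 174.0], [293.0, 170.0], [280.0, 208.0], [280.0, 276.0]]
160 (13, 186, 67) 164 (13, 193, 58) 168 (15, 175, 108) 172 (15, 179, 107) 176 (17, 144, 119) 180 (19, 134, 135) 184 (18, 141, 136) 188 (18, 135, 138) 192 (18, 144, 136) 196 (18, 140, 135) 200 (18, 139, 138) 204 (18, 137, 136) 208 (18, 69, 134) 212 (24, 36, 150) 216 (25, 29, 150) 220 (21, 45, 118) 
250 (21, 61, 150) 253 (20, 58, 150) 256 (19, 62, 149) 259 (12, 141, 85) 262 (13, 182, 77) 265 (14, 166, 155) 268 (13, 170, 111) 271 (15, 173, 109) 274 (18, 130, 145) 277 (18, 139, 141) 280 (18, 141, 136) 283 (18, 133, 140) 286 (23, 112, 166) 289 (24, 108, 177) 292 (23, 113, 167) 295 (15, 169, 173) 298 (14, 170, 168) 301 (12, 182, 116) 304 (13, 184, 125) 307 (12, 173, 128) 310 (13, 179, 120)
```

```bash
python3 -c "
from cell import manip
print(manip.sign_off())"
```

```text
the job is handed in; nothing more can be done
None
```

I handed the job in: all three cases stand window out in the rack with hinged edges down, the bar is back over its bump, and the stop block is pressed flush. The final checks agreed, but sign-off returned no verdict.

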